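# Release the drive shaft from the bench chuck and stow it

### The arm

A 6-joint arm with a two-finger parallel gripper is mounted at the origin on the work surface. World frame = base frame: x ahead of the robot, y to its left, z up, the work surface at z = 0. Lengths are in mm, angles in degrees, forces in N, time in s.
With the tool pointing down it reaches from about 350 to 850 mm from the base axis. Payload 8.1 kg.
Tool frame: the origin (TCP) lies at the very end of the fingers, on their centre line; the grasp point (between the pads) lies grip_depth behind it (grip_depth is the distance from the TCP to the grasp point, in mm); z points along the fingers, y is the direction in which the jaws open and shut (so a half turn about z gives the same grasp; the last joint's range is limited). The gripper opens to 85 mm and grips with 20 to 120 N. Pads are 22 mm wide; open, the fingers measure 114 mm over their backs; the gripper's body (76 mm by 85 mm) begins 54 mm behind the grasp point. The pads swing forward as they close: fully open they stand 13 mm farther back than shut.
Start: joints at [-72.789, 7.471, 85.268, -0, 87.261, -4.893], TCP at [225.8, -555.895, 231.292] pointing down, gripper open.
Joint ranges: [-169.43, 169.43], [-51.17, 129.36], [1.28, 143.12], [-76.62, 256.62], [0, 156.53], [-152.29, 152.29]. Speed limits (degrees/s): [136.94, 136.94, 159.86, 180, 180, 180].

### API

Orientations are given as [roll, pitch, yaw] about the fixed x, y, z axes, in that order (R = Rz(yaw) Ry(pitch) Rx(roll)).
In Python, from bench import * gives the robot as it stands.
- The arm moves only by the tool step_arm, never from a script. Its argument "plan" is a list of rows, each an object of numbers: "grip": the finger opening in cm, from 0 to 8.54; "tx", "ty", "tz": the shift along the tool's x, y, z in cm; "ax", "ay", "az": the turn, a rotation vector about the tool's x, y, z in degrees. In form: [{"grip": .., "tx": .., "ty": .., "tz": .., "ax": .., "ay": .., "az": ..}, ...]. A call has 1 to 8 rows; each row shifts and turns the commanded pose from where the row before left it, along the tool's axes as they then stand; what a row does not reach is not made up. A row lasts 1/12 s, in which the tool goes at most 41.7 mm and 7.16 degrees, less where a joint would pass 70% of its speed; a pose out of reach is approached as far as the arm can. A call with a gripper value outside its range is refused whole. The fingers move at their own pace and stop on an object; "newtons" is the grip in N (left out, the last holds). Time passes only in rows, so rows that do not move let the fingers close. It gives the time, the measured TCP pose, the force and the opening at its end, in the units of the state.
- sense(): the state, without advancing time (a new reading comes with each control period).
- snapshot(name): name is "scene" or "top"; returns the picture (420x560x3 uint8, red, green, blue); there is no depth.
- camera_model(name): a dict with "intrinsics" (3x3 intrinsics, pixels), "pose" (4x4, takes a point from camera to world coordinates). Camera axes: x right, y down, z forward; pixel columns grow to the right and rows downward; lengths in mm; the calibration is good to about 2 mm. A picture is of the moment at which its call begins. camera_model takes no time and is no camera call.
- hand_in(): hands the job in, once; it reports no verdict.
The state is a dict: "time": time; "joint_pos": joint angles; "qd": joint speeds; "joint_efforts": joint torques, N m; "tool_pos": TCP position; "tcp_rot": TCP orientation; "ft_force": force on the tool from outside, world axes, zero at the start; "wrist_torque": the same for the moment, N m; "finger_gap": finger opening in mm.
Only numpy, scipy, OpenCV 4.12 (cv2) and the standard library are available. Lean on these libraries where they do the work, as an engineer would, in place of code of your own. Each camera call takes 0.05 s, during which the arm holds its last target.

### The job

Free the drive shaft from the inclined quick-change chuck: pull the chuck's spring collar fully back along the shaft, turn it anticlockwise (seen from the shaft's free end) to its stop and let it settle so that it stays latched open. Then draw the shaft out and put it end-down in the empty holder tube, letting go only once its end is well inside, and leave the spare shaft and the other things on the bench alone.

Things in the scene. Friction and masses are not known exactly. Their poses are not given: they have to be found in the camera images.
- stand: cast grey bench stand fixed to the bench, foot 190 x 130 mm and 12 mm thick, carrying the chuck between two cheeks at one end of the foot and a dark gear housing (100 mm wide, 97 mm high) at the other. Origin on the bench under the foot's centre; x points along the foot from the chuck's end to the gear housing, z up. The chuck's end is the left one seen from the robot
- chuck: the chuck's round head, 70 mm diameter, fixed on the stand. Origin at the centre of its upper face, on the shaft axis, 105 mm above the bench; z runs along the shaft axis out of the chuck, leaning 30 degrees from vertical towards the stand's -x side. The shaft's free end starts at z = 96 mm in this frame. The bore is 23 mm wide and 54 mm deep, so the shaft leans in it and in the collar by up to 2 degrees
- collar_top (a point): centre of the upper end of the ribbed steel spring collar, which sits round the shaft on the chuck's face: 44 mm outside and 23 mm inside diameter, 60 mm long. z points out of the chuck along the shaft, whose end stands 36 mm above this point when the collar is home. A 10 mm wide lug at the collar's lower end (36 mm radius) moves in a crown of stops up to 16 mm high on the chuck's face
- sleeve_lift (a joint): pull of the collar along the chuck's +z, m: 0 home, 0.018 end stop. A spring pushes it home: about 7 N at 0, 15 N at 0.018. The lug must be lifted over 0.012 to pass the crown's ledge; in the latching pocket behind the ledge the collar rests at 0.005 and the chuck's hidden jaws are open. At 0 the jaws sit in the shaft's groove and the shaft cannot be drawn
- sleeve_turn (a joint): turn of the collar about the chuck's +z axis, rad, positive anticlockwise seen from the shaft's free end: between 0 and 0.27 when home (free play), the ledge lies beyond, the pocket takes the lug from about 1.02, hard stop at 1.22. Turns freely when lifted
- shaft: bright steel drive shaft, 20 mm diameter, 150 mm long, about 0.2 kg, with a 12 mm wide groove of 12 mm diameter 34 mm from its lower end. At the start it stands locked in the chuck. Origin at the centre of its lower end, z along it to the free end
- tube_a: the empty holder tube: upright aluminium tube fixed to the bench on a dark square foot 90 x 90 x 6 mm; outside diameter 36 mm, inside 28 mm, mouth 95 mm above the bench, inner floor 6 mm above the bench. Origin on the tube's axis at bench level, z up
- tube_b: a second, identical holder tube, which holds the spare shaft; origin as for the empty one
- spare: spare steel shaft, 20 mm diameter and 170 mm long, standing in the second tube, to be left alone. Origin at the centre of its lower end, z up
- alternator: bystander: grey cast alternator standing on its end, 116 mm diameter, 123 mm high, with a boss on one side, at the left end of the work; origin at the centre of its underside
- carton: bystander: open cardboard tray 110 x 130 x 70 mm at the right end of the work; origin at the centre of its underside
- wrench: bystander: steel wrench, 190 mm long, lying flat on the bench, crosswise, between robot and work; origin at its middle, on the bench, x along it
Not all that is in view belongs to the job. What is shaped like the tube_b but turquoise or yellow is not meant.

How it is judged (in metres and radians):
On the way, in this order (a step that is already met when the one before it is completed fails the run):
1. the collar is pulled back over the ledge, the shaft still in the chuck (value of joint sleeve_lift above 0.0115 m and z of shaft in the frame of chuck below -0.045 m), for 0.1 s.
2. the collar is latched open in its pocket, the shaft still in the chuck (value of joint sleeve_turn above 0.95 rad and value of joint sleeve_lift between 0.003 and 0.009 m and z of shaft in the frame of chuck below -0.035 m), for 0.2 s.
3. the shaft is drawn out of the chuck in the gripper (distance between shaft and chuck above 0.07 m and contact force between the fingers and shaft above 1 N), for 0.1 s.
4. the shaft, still held, has its lower end at least 10 mm inside the empty tube (z of shaft in the frame of tube_a below 0.085 m and horizontal distance between shaft and tube_a below 0.014 m and angle between shaft's own z axis and vertical below 0.35 rad and contact force between the fingers and shaft above 1 N), for 0.1 s.
At the end, for the whole second after the job is handed in: The shaft stands at rest in the empty tube, lower end down on its floor (within 6 mm), upright within 0.2 rad; the collar is latched open in its pocket (turned more than 0.95 rad, pulled 3 to 9 mm); the spare shaft still stands in its own tube (z of shaft in the frame of tube_a below 0.012 m and horizontal distance between shaft and tube_a below 0.012 m and angle between shaft's own z axis and vertical below 0.2 rad and linear speed of shaft below 0.03 m/s and value of joint sleeve_turn above 0.95 rad and value of joint sleeve_lift between 0.003 and 0.009 m and z of spare in the frame of tube_b below 0.012 m); the robot touches nothing.
It fails at once if the spare shaft is disturbed (distance of spare from where it was at the start of the episode above 0.02 m).
It fails at once if the alternator is pushed (distance of alternator from where it was at the start of the episode above 0.02 m).
It fails at once if the carton is pushed (distance of carton from where it was at the start of the episode above 0.02 m).
It fails at once if the wrench is pushed (distance of wrench from where it was at the start of the episode above 0.02 m).
It also fails if it takes over 72 s, if anything falls off the work surface, if the arm or the gripper's body presses on something with over 40 N, if the wrist force passes 120 N, or if a joint passes its speed limit or range.

## Working session

There is one attempt and no reset: what is moved stays moved. The work goes in short steps, Python scripts to look and compute and a tool call to move; the robot and the scene stay as the last step left them, time stands still between calls to the robot, and variables do not carry over. Pictures are saved under pics/ and viewed, and the job is handed in when it is done.

Besides the shell and the picture viewer there is one more tool, called after "Emit:" by a JSON object that holds its "op" and its "data", one argument or row to a line. step_arm: Moves the arm, as the interface text tells. Its arguments: {"type":"object","properties":{"plan":{"type":"array","items":{"type":"object","properties":{"grip":{"type":"number"},"tx":{"type":"number"},"ty":{"type":"number"},"tz":{"type":"number"},"ax":{"type":"number"},"ay":{"type":"number"},"az":{"type":"number"}}}},"newtons":{"type":"number"}},"required":["plan"]}

```bash
ls; mkdir -p pics
python3 - <<'E'
from bench import *
import cv2, json
print(sense())
for n in ("scene","top"):
    im=snapshot(n); cv2.imwrite(f"pics/{n}0.png",im[:,:,::-1])
    m=camera_model(n); print(n,m)
E
```

```text
pics
{'time': 0.0, 'joint_pos': array([-7.27861550e+01,  7.51486540e+00,  8.53308403e+01,  6.91581397e-04,
        8.72616944e+01, -4.89122568e+00]), 'qd': array([-0.04907464,  0.03106832, -0.01812117,  0.02695845, -0.07773965,
        0.03872037]), 'joint_efforts': array([-1.47872379e-03, -5.69389379e+01, -5.00567830e+01, -3.32744858e-04,
        1.46666873e-02,  4.34074536e-05]), 'tool_pos': array([ 225.65960602, -555.34173761,  230.23200684]), 'tcp_rot': array([-1.79893050e+02, -9.84560434e-03,  2.21050278e+01]), 'ft_force': array([-0.77168611,  1.16240568,  0.44526051]), 'wrist_torque': array([-0.04449773,  0.06026345, -0.00239948]), 'finger_gap': 85.37445197081128}
scene {'intrinsics': array([[434.67638318,   0.        , 283.11159683],
       [  0.        , 434.67638318, 208.26274399],
       [  0.        ,   0.        ,   1.        ]]), 'pose': array([[-7.11011042e-01,  4.53745601e-01, -5.37194777e-01,
         1.19158763e+03],
       [ 7.03163396e-01,  4.64168336e-01, -5.38617669e-01,
         6.36115243e+02],
       [ 4.95340799e-03, -7.60698814e-01, -6.49086110e-01,
         8.81186751e+02],
       [ 0.00000000e+00,  0.00000000e+00,  0.00000000e+00,
         1.00000000e+00]])}
top {'intrinsics': array([[406.07428451,   0.        , 285.4122099 ],
       [  0.        , 406.07428451, 205.27662036],
       [  0.        ,   0.        ,   1.        ]]), 'pose': array([[ 1.62394213e-02, -9.96007652e-01,  8.77783462e-02,
         4.74173016e+02],
       [-9.99770476e-01, -1.74020893e-02, -1.24964783e-02,
        -5.52779562e+00],
       [ 1.39741147e-02, -8.75552634e-02, -9.96061645e-01,
         1.22044657e+03],
       [ 0.00000000e+00,  0.00000000e+00,  0.00000000e+00,
         1.00000000e+00]])}
```

View pics/scene0.png

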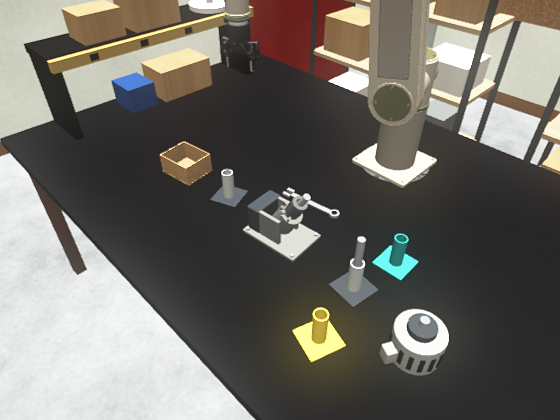

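View pics/top0.png

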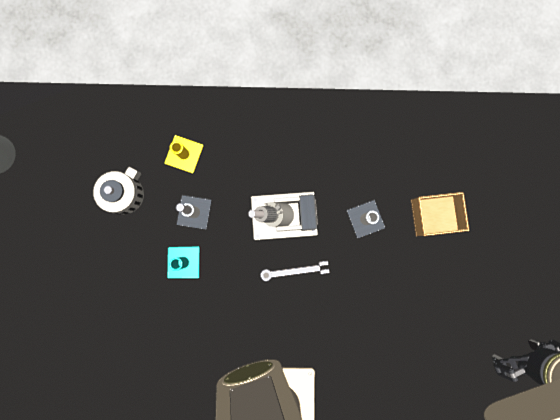

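The top view (up = +x, left = +y) shows the stand at about (285,216), with the chuck end on the left at about (262,213). The empty tube is at (370,218), tube_b with the spare at (190,212), the wrench at (295,271) and the carton at (440,215). Next I zoom in.

Run:
```python
import cv2
a=cv2.imread("pics/top0.png")[180:290,230:410]; cv2.imwrite("pics/topz.png",cv2.resize(a,None,fx=4.4,fy=4.4,interpolation=cv2.INTER_CUBIC))
a=cv2.imread("pics/scene0.png")[150:270,190:350]; cv2.imwrite("pics/scenez.png",cv2.resize(a,None,fx=5,fy=5,interpolation=cv2.INTER_CUBIC))
```

```text
(no output)
```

View pics/topz.png

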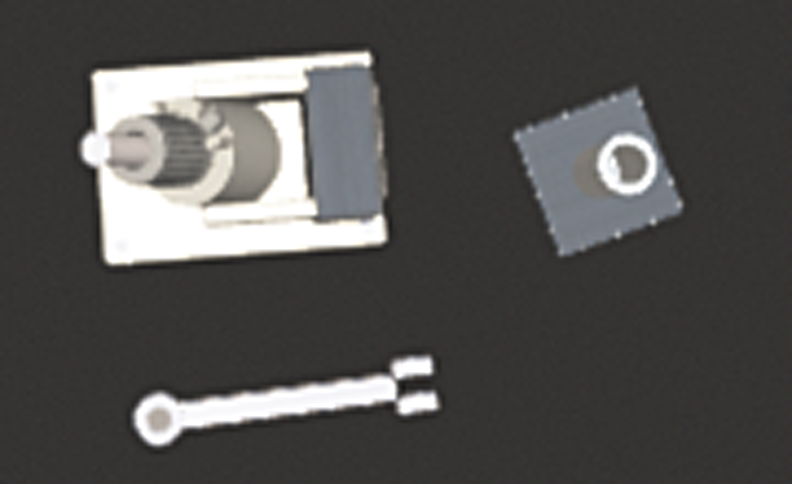

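View pics/scenez.png

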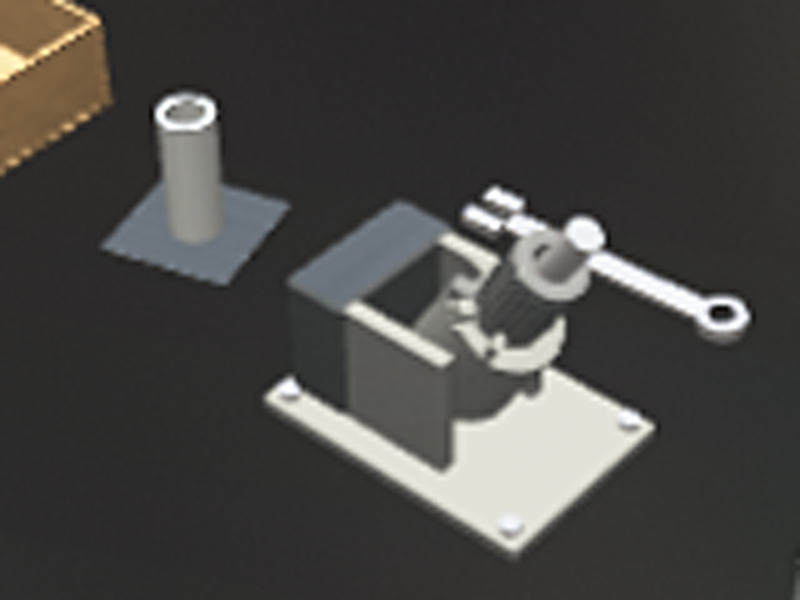

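```bash
cat > h.py <<'E'
import numpy as np, cv2
from bench import camera_model
def ray(n,uv):
    m=camera_model(n);K=np.array(m["intrinsics"]);T=np.array(m["pose"])
    d=T[:3,:3]@np.linalg.solve(K,[uv[0],uv[1],1.]);return T[:3,3],d/np.linalg.norm(d)
def onz(n,uv,z):
    o,d=ray(n,uv);return o+d*(z-o[2])/d[2]
def tri(a,b):
    (o1,d1),(o2,d2)=ray("scene",a),ray("top",b)
    A=np.c_[d1,-d2];t=np.linalg.lstsq(A,o2-o1,rcond=None)[0]
    p,q=o1+t[0]*d1,o2+t[1]*d2;return (p+q)/2,np.linalg.norm(p-q)
def proj(n,P):
    m=camera_model(n);K=np.array(m["intrinsics"]);T=np.array(m["pose"])
    c=T[:3,:3].T@(np.asarray(P)-T[:3,3]);p=K@c;return p[:2]/p[2]
E
python3 - <<'E'
from h import *
z=lambda p:((p[0]+.5)/4.4-.5+230,(p[1]+.5)/4.4-.5+180)
s=lambda p:((p[0]+.5)/5-.5+190,(p[1]+.5)/5-.5+150)
c=[(93,72),(371,52),(387,243),(104,265)]
C=np.array([onz("top",z(p),12) for p in c]);print(C.round(1),C.mean(0))
print([np.linalg.norm(C[i]-C[i-1]).round(1) for i in range(4)])
cs=[(265,400),(515,553),(655,428)]
print(np.array([onz("scene",s(p),12) for p in cs]).round(1))
print("end",tri(s((585,235)),z((96,148))), onz("top",z((96,148)),188),onz("scene",s((585,235)),188))
print("tubeA",tri(s((186,111)),z((627,163))),onz("top",z((627,163)),95),onz("scene",s((186,111)),95))
foot=[(516,133),(635,88),(683,210),(562,256)]
F=np.array([onz("top",z(p),6) for p in foot]);print(F.round(1),F.mean(0))
w=[(158,418),(415,385)];print([onz("top",z(p),5).round(0) for p in w])
g=[(308,70),(370,68),(383,215),(315,220)];print([onz("top",z(p),109).round(0) for p in g])
print("tubeb",onz("top",(190,210),95),onz("top",(180,208),176))
# collar top ctr
print("ctop",tri(s((552,265)),z((135,150))))
# bright segmentation centroids for the end face
t=cv2.imread("pics/top0.png",0);sc=cv2.imread("pics/scene0.png",0)
print(t[208:220,248:266]);print(sc[192:206,298:316])
E
```

```text
[[ 606.8   83.4   12. ]
 [ 623.8 -105.6   12. ]
 [ 494.1 -117.7   12. ]
 [ 476.2   72.9   12. ]] [550.24850117 -16.73156257  12.        ]
[np.float64(131.0), np.float64(189.7), np.float64(130.3), np.float64(191.4)]
[[623.9 -99.5  12. ]
 [606.   86.5  12. ]
 [479.1  75.   12. ]]
end (array([542.72700436,  68.46811701, 186.80433083]), np.float64(1.9043510215513062)) [543.27756901  67.6698638  188.        ] [543.20647799  70.150463   188.        ]
tubeA (array([ 544.95071776, -260.47861098,   96.34043314]), np.float64(2.0357893838804597)) [ 545.76406782 -261.52497754   95.        ] [ 543.2981638  -261.08079707   95.        ]
[[ 570.7 -205.8    6. ]
 [ 603.  -287.4    6. ]
 [ 520.  -320.     6. ]
 [ 487.4 -237.3    6. ]] [ 545.26198455 -262.61306825    6.        ]
[array([374.,  35.,   5.]), array([ 399., -138.,    5.])]
[array([600., -58., 109.]), array([602., -97., 109.]), array([ 510., -106.,  109.]), array([506., -64., 109.])]
tubeb [555.600225   244.46640384  95.        ] [554.45096357 252.29123013 176.        ]
ctop (array([543.93095975,  47.53969467, 155.25600483]), np.float64(2.2
[... 1269 characters left out ...]
149  35  44  45  45  45]
 [185 185 184 178 166 193 238 241 241 241 240 246 222  33  43  45  45  45]
 [168 167 175 167 152 128 175 239 243 243 243 244 202  33  42  45  45  45]
 [ 80 109 154 155 138 121 118 179 235 239 239 211 102  30  39  43  45  46]
 [112 158 157 140 124 112 100  89  97 139 176 186 166 131  76  37  40  43]
 [159 158 139 124 112 104  98  92  88 125 216 248 252 250 197 139  80  39]
 [157 140 123 111 104  98  94  92 107 193 247 245 243 244 251 252 199 131]
 [139 124 112 104  98  95  92 108 156 179 206 243 242 244 243 244 248 246]
 [125 108 103  98  93  93 111 159 190 155  82 119 205 242 242 245 244 245]
 [142 112  98  92  92 112 163 193 188 153  53  55  75 102 190 242 242 245]]
```

```bash
cat >> h.py <<'E'
from scipy.spatial.transform import Rotation as Ro
from bench import sense
CH=np.array([547.3,21.0,105.0]); yaw=-85.0
xs=np.array([np.cos(np.radians(yaw)),np.sin(np.radians(yaw)),0]); ys=np.array([-xs[1],xs[0],0])
a=-xs*.5+np.array([0,0,np.cos(np.pi/6)])
def Rtool(phi,ax=a,ym=ys):
    y=Ro.from_rotvec(np.radians(phi)*ax).apply(ym); z=-ax; return np.c_[np.cross(y,z),y,z]
def Rnow(s): return Ro.from_euler('xyz',s['tcp_rot'],degrees=True).as_matrix()
def go(p,R):
    s=sense();Rn=Rnow(s);d=np.asarray(p)-s['tool_pos']
    rv=np.degrees(Ro.from_matrix(Rn.T@R).as_rotvec())
    print('t',round(s['time'],2),'pos',s['tool_pos'].round(1),'J',np.round(s['joint_pos'],1))
    print('trans now-tool cm',(Rn.T@d/10).round(2),'trans in target-tool cm',(R.T@d/10).round(2),'rotvec deg',rv.round(2),'gap',round(s['finger_gap'],1))
    f=s['ft_force'];print('F tool',(Rn.T@f).round(1),'T tool',(Rn.T@s['wrist_torque']).round(2))
E
python3 - <<'E'
from h import *
go(CH+200*a,Rtool(-35)); print(CH+200*a,a)
E
```

```text
t 0.1 pos [ 225.7 -555.4  230.3] J [-72.8   7.5  85.3  -0.   87.3  -4.9]
trans now-tool cm [ 54.43 -50.87  -4.7 ] trans in target-tool cm [ 65.14  -0.36 -36.45] rotvec deg [-24.78 -18.01 -37.  ] gap 85.3
F tool [ 0.1 -0.1  0.1] T tool [-0.02  0.01 -0.03]
[538.58442573 120.61946981 278.20508076] [-0.04357787  0.49809735  0.8660254 ]
```

Emit:
{"op": "step_arm", "data": {
  "plan": [
    {"tz":-4,"grip":8.5},
    {"tz":-3},
    {"tx":2.7,"ty":-2.5},
    {"tx":2.7,"ty":-2.5},
    {"tx":2.7,"ty":-2.5},
    {"tx":2.7,"ty":-2.5},
    {"tx":2.7,"ty":-2.5},
    {"tx":2.7,"ty":-2.5}
  ],
  "newtons": 40
}}

```text
invalid input
```

Emit:
{"op": "step_arm", "data": {
  "plan": [
    {"tx":2.7,"ty":-2.5},
    {"tx":2.7,"ty":-2.5},
    {"tx":2.7,"ty":-2.5},
    {"tx":2.7,"ty":-2.5},
    {"tx":2.7,"ty":-2.5},
    {"tx":2.7,"ty":-2.5},
    {"tx":2.7,"ty":-2.5},
    {"tx":2.7,"ty":-2.5}
  ]
}}

```text
invalid input
```

Run:
```python
from h import *
go(CH+200*a,Rtool(-35))
```

```text
t 0.1 pos [ 225.7 -555.4  230.3] J [-72.8   7.5  85.3  -0.   87.3  -4.9]
trans now-tool cm [ 54.43 -50.87  -4.7 ] trans in target-tool cm [ 65.14  -0.36 -36.45] rotvec deg [-24.78 -18.01 -37.  ] gap 85.3
F tool [ 0.1 -0.1  0.1] T tool [-0.02  0.01 -0.03]
```

Emit:
{"op": "step_arm", "data": {
  "plan": [
    {"grip":8.5,"tx":0,"ty":0,"tz":-4,"ax":0,"ay":0,"az":0},
    {"grip":8.5,"tx":0,"ty":0,"tz":-3,"ax":0,"ay":0,"az":0},
    {"grip":8.5,"tx":2.7,"ty":-2.5,"tz":0,"ax":0,"ay":0,"az":0},
    {"grip":8.5,"tx":2.7,"ty":-2.5,"tz":0,"ax":0,"ay":0,"az":0},
    {"grip":8.5,"tx":2.7,"ty":-2.5,"tz":0,"ax":0,"ay":0,"az":0},
    {"grip":8.5,"tx":2.7,"ty":-2.5,"tz":0,"ax":0,"ay":0,"az":0},
    {"grip":8.5,"tx":2.7,"ty":-2.5,"tz":0,"ax":0,"ay":0,"az":0},
    {"grip":8.5,"tx":2.7,"ty":-2.5,"tz":0,"ax":0,"ay":0,"az":0}
  ],
  "newtons": 40
}}

```text
time: 0.77
tool_pos: [319.7, -354.2, 300.8]
tcp_rot: [-180.0, 0.0, 22.1]
ft_force: [1.3, -0.5, -0.3]
finger_gap: 84.8
```

Emit:
{"op": "step_arm", "data": {
  "plan": [
    {"grip":8.5,"tx":2.7,"ty":-2.5,"tz":0,"ax":0,"ay":0,"az":0},
    {"grip":8.5,"tx":2.7,"ty":-2.5,"tz":0,"ax":0,"ay":0,"az":0},
    {"grip":8.5,"tx":2.7,"ty":-2.5,"tz":0,"ax":0,"ay":0,"az":0},
    {"grip":8.5,"tx":2.7,"ty":-2.5,"tz":0,"ax":0,"ay":0,"az":0},
    {"grip":8.5,"tx":2.7,"ty":-2.5,"tz":0,"ax":0,"ay":0,"az":0},
    {"grip":8.5,"tx":2.7,"ty":-2.5,"tz":0,"ax":0,"ay":0,"az":0},
    {"grip":8.5,"tx":2.7,"ty":-2.5,"tz":0,"ax":0,"ay":0,"az":0},
    {"grip":8.5,"tx":2.7,"ty":-2.5,"tz":0,"ax":0,"ay":0,"az":0}
  ]
}}

```text
time: 1.43
tool_pos: [444.5, -87.5, 301.1]
tcp_rot: [-180.0, 0.0, 22.1]
ft_force: [0.1, -1.0, -0.2]
finger_gap: 84.9
```

Emit:
{"op": "step_arm", "data": {
  "plan": [
    {"grip":8.5,"tx":2.7,"ty":-2.5,"tz":0,"ax":0,"ay":0,"az":0},
    {"grip":8.5,"tx":2.7,"ty":-2.5,"tz":0,"ax":0,"ay":0,"az":0},
    {"grip":8.5,"tx":2.7,"ty":-2.5,"tz":0,"ax":0,"ay":0,"az":0},
    {"grip":8.5,"tx":2.7,"ty":-2.5,"tz":0,"ax":0,"ay":0,"az":0},
    {"grip":8.5,"tx":2.7,"ty":-2.5,"tz":0,"ax":0,"ay":0,"az":0},
    {"grip":8.5,"tx":0,"ty":0,"tz":0,"ax":-3.5,"ay":-2.6,"az":-5.3},
    {"grip":8.5,"tx":0,"ty":0,"tz":0,"ax":-3.5,"ay":-2.6,"az":-5.3},
    {"grip":8.5,"tx":0,"ty":0,"tz":0,"ax":-3.5,"ay":-2.6,"az":-5.3}
  ]
}}

```text
time: 2.1
tool_pos: [522.6, 77.6, 301.1]
tcp_rot: [170.5, 9.3, 37.6]
ft_force: [0.1, 0.1, 0.1]
finger_gap: 85.7
```

Emit:
{"op": "step_arm", "data": {
  "plan": [
    {"grip":8.5,"tx":0,"ty":0,"tz":0,"ax":-3.5,"ay":-2.6,"az":-5.3},
    {"grip":8.5,"tx":0,"ty":0,"tz":0,"ax":-3.5,"ay":-2.6,"az":-5.3},
    {"grip":8.5,"tx":0,"ty":0,"tz":0,"ax":-3.5,"ay":-2.6,"az":-5.3},
    {"grip":8.5,"tx":0,"ty":0,"tz":0,"ax":-3.5,"ay":-2.6,"az":-5.3},
    {"grip":8.5,"tx":0,"ty":0,"tz":0,"ax":0,"ay":0,"az":0}
  ]
}}

```text
time: 2.52
tool_pos: [521.2, 78.7, 299.0]
tcp_rot: [162.1, 24.7, 56.6]
ft_force: [-1.4, 0.3, -0.9]
finger_gap: 85.0
```

Run:
```python
from h import *
go(CH+200*a,Rtool(-35))
from bench import snapshot
for n in ("scene","top"):
    im=snapshot(n)
    cv2.imwrite(f"pics/{n}1.png",im[:,:,::-1])
```

```text
t 2.52 pos [521.2  78.7 299. ] J [ 22.1   2.5  88.6 -28.9  97.8  49.8]
trans now-tool cm [ 4.92 -0.82 -0.24] trans in target-tool cm [ 4.91 -0.87 -0.21] rotvec deg [-0.15  0.34  0.68] gap 85.0
F tool [-0.1 -1.6  0.5] T tool [0.17 0.19 0.03]
```

Emit:
{"op": "step_arm", "data": {
  "plan": [
    {"grip":8.5,"tx":2.45,"ty":-0.42,"tz":-0.1,"ax":0,"ay":0.3,"az":0.6},
    {"grip":8.5,"tx":2.45,"ty":-0.42,"tz":-0.1,"ax":0,"ay":0,"az":0},
    {"grip":8.5,"tx":0,"ty":0,"tz":4,"ax":0,"ay":0,"az":0},
    {"grip":8.5,"tx":0,"ty":0,"tz":3,"ax":0,"ay":0,"az":0},
    {"grip":8.5,"tx":0,"ty":0,"tz":0,"ax":0,"ay":0,"az":0}
  ]
}}

```text
time: 3.03
tool_pos: [540.6, 81.0, 213.8]
tcp_rot: [162.1, 24.2, 55.5]
ft_force: [-0.9, -0.7, -1.5]
finger_gap: 85.3
```

Run:
```python
from h import *
go(CH+130*a,Rtool(-35))
from bench import snapshot
out=[]
for n,(u0,v0) in (("scene",(230,110)),("top",(190,140))):
    im=snapshot(n)[:,:,::-1]
    cv2.imwrite(f"pics/{n}2.png",im)
    out.append(cv2.resize(im[v0:v0+150,u0:u0+100],None,fx=4,fy=4,interpolation=cv2.INTER_CUBIC))
cv2.imwrite("pics/both2.png",np.hstack(out))
```

```text
t 3.03 pos [540.6  81.  213.8] J [ 21.3   8.2  91.4 -28.2  90.2  54.4]
trans now-tool cm [ 0.26 -0.01 -0.56] trans in target-tool cm [ 0.26 -0.   -0.56] rotvec deg [-0.67  0.15 -0.52] gap 85.3
F tool [-0.4 -0.9  1.7] T tool [ 0.19  0.22 -0.04]
```

View pics/both2.png

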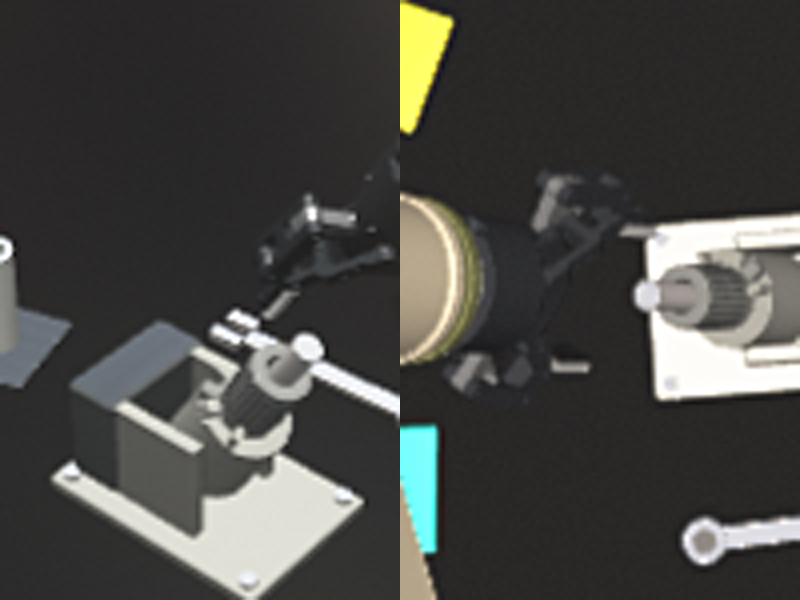

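Run:
```python
from h import *
s=sense();R=Rnow(s);p=s['tool_pos']
for d in (-42.5,0,42.5):
  for zz in (0,-13,-31):
    q=p+R[:,1]*d+R[:,2]*zz
    print(d,zz,((proj("scene",q)-[230,110])*4).round(),((proj("top",q)-[190,140])*4+[400,0]).round())
for k in (96,60,0): print(k,((proj("scene",CH+k*a)-[230,110])*4).round(),((proj("top",CH+k*a)-[190,140])*4+[400,0]).round())
```

```text
-42.5 0 [384. 319.] [588. 349.]
-42.5 -13 [394. 309.] [575. 349.]
-42.5 -31 [407. 295.] [558. 349.]
0 0 [324. 316.] [617. 290.]
0 -13 [333. 305.] [605. 289.]
0 -31 [346. 291.] [588. 289.]
42.5 0 [262. 312.] [647. 230.]
42.5 -13 [271. 302.] [636. 229.]
42.5 -31 [283. 287.] [619. 227.]
96 [305. 345.] [644. 293.]
60 [281. 371.] [675. 295.]
0 [244. 412.] [722. 297.]
```

Emit:
{"op": "step_arm", "data": {
  "plan": [
    {"grip":8.5,"tx":0.26,"ty":0,"tz":0,"ax":-0.4,"ay":0.1,"az":-0.4},
    {"grip":8.5,"tx":0,"ty":0,"tz":0,"ax":0,"ay":0,"az":0},
    {"grip":8.5,"tx":0,"ty":0,"tz":0,"ax":0,"ay":0,"az":0}
  ]
}}

```text
time: 3.38
tool_pos: [545.4, 87.0, 220.8]
tcp_rot: [161.4, 23.7, 56.0]
ft_force: [-0.7, 0.6, 0.2]
finger_gap: 85.2
```

Run:
```python
from h import *
go(CH+29.3*a,Rtool(-35))
```

```text
t 3.38 pos [545.4  87.  220.8] J [ 21.9   8.   90.9 -28.5  90.1  54.2]
trans now-tool cm [-0.23 -0.41 10.39] trans in target-tool cm [-0.15 -0.36 10.39] rotvec deg [ 0.27 -0.43 -0.15] gap 85.2
F tool [ 0.  -0.8 -0.5] T tool [ 0.11  0.21 -0.01]
```

Emit:
{"op": "step_arm", "data": {
  "plan": [
    {"grip":8.5,"tx":-0.18,"ty":-0.38,"tz":0,"ax":0.2,"ay":-0.4,"az":0},
    {"grip":8.5,"tx":0,"ty":0,"tz":2,"ax":0,"ay":0,"az":0},
    {"grip":8.5,"tx":0,"ty":0,"tz":2,"ax":0,"ay":0,"az":0},
    {"grip":8.5,"tx":0,"ty":0,"tz":1,"ax":0,"ay":0,"az":0},
    {"grip":8.5,"tx":0,"ty":0,"tz":0,"ax":0,"ay":0,"az":0},
    {"grip":8.5,"tx":0,"ty":0,"tz":0,"ax":0,"ay":0,"az":0},
    {"grip":8.5,"tx":0,"ty":0,"tz":0,"ax":0,"ay":0,"az":0}
  ]
}}

```text
time: 3.97
tool_pos: [542.8, 62.0, 176.3]
tcp_rot: [161.6, 24.2, 55.9]
ft_force: [0.2, 0.7, -0.0]
finger_gap: 85.0
```

Run:
```python
from h import *
go(CH+29.3*a,Rtool(-35))
from bench import snapshot
out=[]
for n,(u0,v0) in (("scene",(240,130)),("top",(200,150))):
    im=snapshot(n)[:,:,::-1]
    out.append(cv2.resize(im[v0:v0+120,u0:u0+80],None,fx=5,fy=5,interpolation=cv2.INTER_CUBIC))
cv2.imwrite("pics/both3.png",np.hstack(out))
```

```text
t 3.97 pos [542.8  62.  176.3] J [ 19.8   8.7  95.1 -29.1  85.4  54.6]
trans now-tool cm [0.05 0.08 5.31] trans in target-tool cm [0.05 0.08 5.31] rotvec deg [ 0.02  0.07 -0.08] gap 85.0
F tool [ 0.7 -0.1 -0.3] T tool [ 0.12  0.18 -0.01]
```

View pics/both3.png

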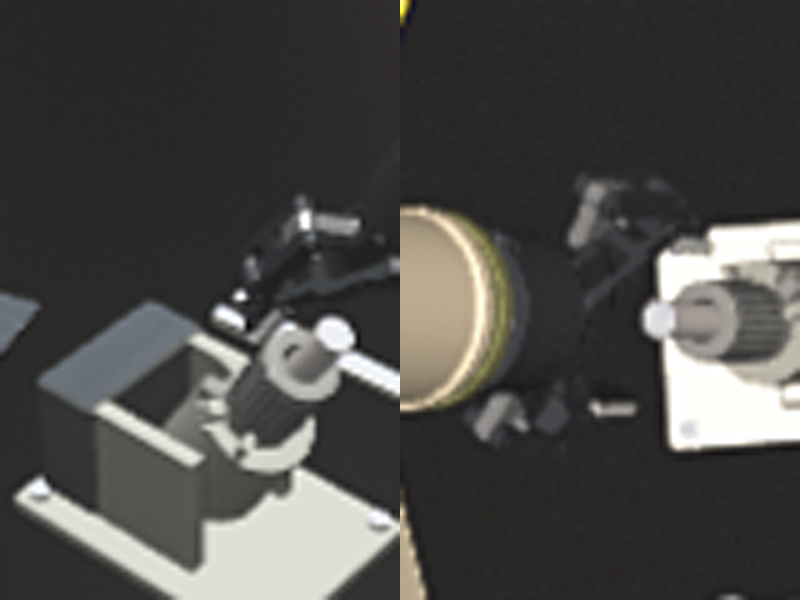

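Emit:
{"op": "step_arm", "data": {
  "plan": [
    {"grip":8.5,"tx":0.05,"ty":0.05,"tz":1.5,"ax":0,"ay":0,"az":0},
    {"grip":8.5,"tx":0,"ty":0,"tz":1.5,"ax":0,"ay":0,"az":0},
    {"grip":8.5,"tx":0,"ty":0,"tz":1,"ax":0,"ay":0,"az":0},
    {"grip":8.5,"tx":0,"ty":0,"tz":0.7,"ax":0,"ay":0,"az":0},
    {"grip":8.5,"tx":0,"ty":0,"tz":0.5,"ax":0,"ay":0,"az":0},
    {"grip":8.5,"tx":0,"ty":0,"tz":0,"ax":0,"ay":0,"az":0},
    {"grip":8.5,"tx":0,"ty":0,"tz":0,"ax":0,"ay":0,"az":0},
    {"grip":8.5,"tx":0,"ty":0,"tz":0,"ax":0,"ay":0,"az":0}
  ]
}}

```text
time: 4.73
tool_pos: [545.7, 36.0, 130.8]
tcp_rot: [161.6, 24.2, 55.9]
ft_force: [0.2, 0.4, 0.6]
finger_gap: 85.0
```

Run:
```python
from h import *
go(CH+29.3*a,Rtool(-35))
```

```text
t 4.73 pos [545.7  36.  130.8] J [ 17.2  10.3  98.3 -29.8  80.   54.9]
trans now-tool cm [0.01 0.03 0.06] trans in target-tool cm [0.01 0.03 0.06] rotvec deg [ 0.02  0.09 -0.07] gap 85.0
F tool [ 0.1  0.2 -0.7] T tool [0.14 0.18 0.01]
```

Emit:
{"op": "step_arm", "data": {
  "plan": [
    {"grip":6,"tx":0,"ty":0,"tz":0,"ax":0,"ay":0,"az":0},
    {"grip":5,"tx":0,"ty":0,"tz":0,"ax":0,"ay":0,"az":0},
    {"grip":4,"tx":0,"ty":0,"tz":0,"ax":0,"ay":0,"az":0},
    {"grip":4,"tx":0,"ty":0,"tz":0,"ax":0,"ay":0,"az":0},
    {"grip":4,"tx":0,"ty":0,"tz":0,"ax":0,"ay":0,"az":0},
    {"grip":4,"tx":0,"ty":0,"tz":0,"ax":0,"ay":0,"az":0}
  ],
  "newtons": 20
}}

```text
time: 5.23
tool_pos: [545.6, 35.9, 130.6]
tcp_rot: [161.6, 24.2, 55.9]
ft_force: [-0.2, 0.7, 3.1]
finger_gap: 43.8
```

Run:
```python
from h import *
go(CH+29.3*a,Rtool(-35))
```

```text
t 5.23 pos [545.6  35.9 130.6] J [ 17.2  10.3  98.3 -29.8  79.9  54.9]
trans now-tool cm [0.01 0.04 0.04] trans in target-tool cm [0.01 0.04 0.04] rotvec deg [ 0.02  0.09 -0.07] gap 43.8
F tool [-0.8  0.4 -3.1] T tool [ 0.06  0.12 -0.02]
```

Emit:
{"op": "step_arm", "data": {
  "plan": [
    {"grip":3.5,"tx":0,"ty":0,"tz":0,"ax":0,"ay":0,"az":0},
    {"grip":3.5,"tx":0,"ty":0,"tz":0,"ax":0,"ay":0,"az":0},
    {"grip":3.5,"tx":0,"ty":0,"tz":-0.4,"ax":0,"ay":0,"az":0},
    {"grip":3.5,"tx":0,"ty":0,"tz":-0.4,"ax":0,"ay":0,"az":0},
    {"grip":3.5,"tx":0,"ty":0,"tz":-0.4,"ax":0,"ay":0,"az":0},
    {"grip":3.5,"tx":0,"ty":0,"tz":-0.4,"ax":0,"ay":0,"az":0},
    {"grip":3.5,"tx":0,"ty":0,"tz":0,"ax":0,"ay":0,"az":0},
    {"grip":3.5,"tx":0,"ty":0,"tz":0,"ax":0,"ay":0,"az":0}
  ],
  "newtons": 70
}}

```text
time: 5.9
tool_pos: [544.7, 42.7, 142.6]
tcp_rot: [161.6, 24.3, 56.0]
ft_force: [9.1, -7.8, -12.0]
finger_gap: 42.0
```

Run:
```python
from h import *
go(CH+29.3*a,Rtool(-35))
```

```text
t 5.9 pos [544.7  42.7 142.6] J [ 17.9   9.9  97.5 -29.6  81.5  54.8]
trans now-tool cm [0.03 0.06 1.42] trans in target-tool cm [0.03 0.06 1.42] rotvec deg [ 0.    0.18 -0.01] gap 42.0
F tool [ 3.7  7.7 14.7] T tool [-1.39  0.86  0.01]
```

Emit:
{"op": "step_arm", "data": {
  "plan": [
    {"grip":3.5,"tx":0,"ty":0,"tz":-0.2,"ax":0,"ay":0,"az":0},
    {"grip":3.5,"tx":0,"ty":0,"tz":0,"ax":0,"ay":0,"az":0},
    {"grip":3.5,"tx":0,"ty":0,"tz":0,"ax":0,"ay":0,"az":0}
  ]
}}

```text
time: 6.15
tool_pos: [544.6, 43.5, 144.1]
tcp_rot: [161.6, 24.4, 56.0]
ft_force: [10.5, -7.8, -12.5]
finger_gap: 42.3
```

Run:
```python
from h import *
go(CH+29.3*a,Rtool(-35))
from bench import snapshot
out=[]
for n,(u0,v0) in (("scene",(240,130)),("top",(200,150))):
    im=snapshot(n)[:,:,::-1]
    out.append(cv2.resize(im[v0:v0+120,u0:u0+80],None,fx=5,fy=5,interpolation=cv2.INTER_CUBIC))
cv2.imwrite("pics/both4.png",np.hstack(out))
```

```text
t 6.15 pos [544.6  43.5 144.1] J [ 18.    9.8  97.4 -29.6  81.6  54.8]
trans now-tool cm [0.04 0.06 1.59] trans in target-tool cm [0.03 0.06 1.59] rotvec deg [-0.    0.19 -0.01] gap 42.3
F tool [ 4.7  8.8 15.2] T tool [-1.42  0.94  0.06]
```

View pics/both4.png

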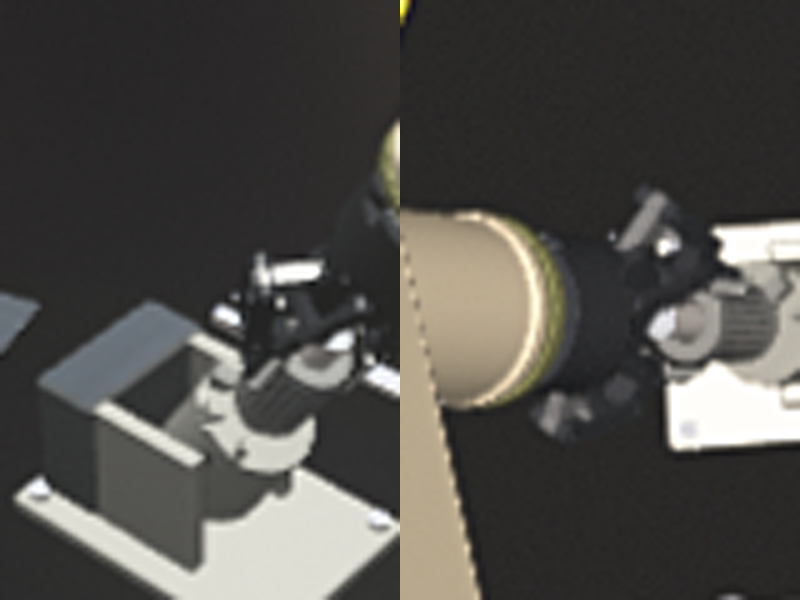

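Emit:
{"op": "step_arm", "data": {
  "plan": [
    {"grip":3.5,"tx":0.05,"ty":0.1,"tz":0,"ax":0,"ay":0,"az":0},
    {"grip":3.5,"tx":0,"ty":0,"tz":0,"ax":0,"ay":0,"az":-5},
    {"grip":3.5,"tx":0,"ty":0,"tz":0,"ax":0,"ay":0,"az":-5},
    {"grip":3.5,"tx":0,"ty":0,"tz":0,"ax":0,"ay":0,"az":-5},
    {"grip":3.5,"tx":0,"ty":0,"tz":0,"ax":0,"ay":0,"az":-5},
    {"grip":3.5,"tx":0,"ty":0,"tz":0,"ax":0,"ay":0,"az":0},
    {"grip":3.5,"tx":0,"ty":0,"tz":0,"ax":0,"ay":0,"az":0}
  ]
}}

```text
time: 6.83
tool_pos: [544.8, 43.3, 143.6]
tcp_rot: [171.7, 29.1, 77.8]
ft_force: [6.4, -8.5, -12.3]
finger_gap: 42.5
```

Run:
```python
from h import *
go(CH+29.3*a,Rtool(-15))
```

```text
t 6.83 pos [544.8  43.3 143.6] J [ 18.   10.   97.3 -29.6  81.7  34.7]
trans now-tool cm [0.01 0.06 1.53] trans in target-tool cm [0.   0.05 1.53] rotvec deg [-0.18  0.22  0.05] gap 42.5
F tool [-0.   5.9 15.2] T tool [-1.14  0.33 -0.  ]
```

Emit:
{"op": "step_arm", "data": {
  "plan": [
    {"grip":3.5,"tx":0,"ty":0.06,"tz":-0.05,"ax":0,"ay":0,"az":-5},
    {"grip":3.5,"tx":0,"ty":0,"tz":0,"ax":0,"ay":0,"az":-5},
    {"grip":3.5,"tx":0,"ty":0,"tz":0,"ax":0,"ay":0,"az":-5},
    {"grip":3.5,"tx":0,"ty":0,"tz":0,"ax":0,"ay":0,"az":-5},
    {"grip":3.5,"tx":0,"ty":0,"tz":0,"ax":0,"ay":0,"az":-5},
    {"grip":3.5,"tx":0,"ty":0,"tz":0,"ax":0,"ay":0,"az":0},
    {"grip":3.5,"tx":0,"ty":0,"tz":0,"ax":0,"ay":0,"az":0}
  ]
}}

```text
time: 7.42
tool_pos: [544.8, 43.4, 143.7]
tcp_rot: [-173.9, 29.6, 106.6]
ft_force: [4.5, -7.7, -13.9]
finger_gap: 42.3
```

Run:
```python
from h import *
go(CH+29.3*a,Rtool(10))
```

```text
t 7.42 pos [544.8  43.4 143.7] J [ 18.   10.   97.2 -29.6  81.8   9.7]
trans now-tool cm [-0.02  0.06  1.55] trans in target-tool cm [-0.02  0.05  1.55] rotvec deg [-0.33  0.11  0.07] gap 42.3
F tool [-0.7  3.9 16. ] T tool [-0.9  -0.05 -0.04]
```

Turned 45° so far and it moves freely. I'll continue slowly towards the stop.

Emit:
{"op": "step_arm", "data": {
  "plan": [
    {"grip":3.5,"tx":0,"ty":0.04,"tz":0,"ax":0,"ay":0,"az":-5},
    {"grip":3.5,"tx":0,"ty":0,"tz":0,"ax":0,"ay":0,"az":-5},
    {"grip":3.5,"tx":0,"ty":0,"tz":0,"ax":0,"ay":0,"az":-5},
    {"grip":3.5,"tx":0,"ty":0,"tz":0,"ax":0,"ay":0,"az":-3},
    {"grip":3.5,"tx":0,"ty":0,"tz":0,"ax":0,"ay":0,"az":0},
    {"grip":3.5,"tx":0,"ty":0,"tz":0,"ax":0,"ay":0,"az":0}
  ]
}}

```text
time: 7.92
tool_pos: [544.9, 43.3, 143.6]
tcp_rot: [-164.5, 26.2, 126.5]
ft_force: [2.6, -8.1, -13.7]
finger_gap: 41.8
```

Run:
```python
from h import *
go(CH+29.3*a,Rtool(28))
```

```text
t 7.92 pos [544.9  43.3 143.6] J [ 18.   10.1  97.1 -29.5  81.8  -8.2]
trans now-tool cm [-0.03  0.05  1.54] trans in target-tool cm [-0.03  0.04  1.54] rotvec deg [-0.39 -0.04 -0.08] gap 41.8
F tool [-1.2  1.6 16. ] T tool [-0.55 -0.07  1.82]
```

Emit:
{"op": "step_arm", "data": {
  "plan": [
    {"grip":3.5,"tx":0,"ty":0,"tz":0.0,"ax":0,"ay":0,"az":1},
    {"grip":3.5,"tx":0,"ty":0,"tz":0.3,"ax":0,"ay":0,"az":0},
    {"grip":3.5,"tx":0,"ty":0,"tz":0.3,"ax":0,"ay":0,"az":0},
    {"grip":3.5,"tx":0,"ty":0,"tz":0.3,"ax":0,"ay":0,"az":0},
    {"grip":3.5,"tx":0,"ty":0,"tz":0,"ax":0,"ay":0,"az":0},
    {"grip":3.5,"tx":0,"ty":0,"tz":0,"ax":0,"ay":0,"az":0},
    {"grip":3.5,"tx":0,"ty":0,"tz":0,"ax":0,"ay":0,"az":0}
  ]
}}

```text
time: 8.5
tool_pos: [545.3, 39.0, 136.3]
tcp_rot: [-165.0, 26.4, 125.4]
ft_force: [1.9, -6.0, -10.2]
finger_gap: 41.9
```

Run:
```python
from h import *
go(CH+29.3*a,Rtool(28))
```

```text
t 8.5 pos [545.3  39.  136.3] J [ 17.5  10.3  97.6 -29.7  80.9  -7.2]
trans now-tool cm [-0.03  0.04  0.68] trans in target-tool cm [-0.03  0.03  0.68] rotvec deg [-0.37 -0.03 -1.07] gap 41.9
F tool [-0.9  1.2 11.9] T tool [-0.32 -0.02  1.22]
```

Emit:
{"op": "step_arm", "data": {
  "plan": [
    {"grip":3.5,"tx":0,"ty":0,"tz":0.15,"ax":0,"ay":0,"az":1},
    {"grip":3.5,"tx":0,"ty":0,"tz":0,"ax":0,"ay":0,"az":0},
    {"grip":3.5,"tx":0,"ty":0,"tz":0,"ax":0,"ay":0,"az":0},
    {"grip":3.5,"tx":0,"ty":0,"tz":0,"ax":0,"ay":0,"az":0}
  ]
}}

```text
time: 8.83
tool_pos: [545.4, 38.6, 135.5]
tcp_rot: [-165.4, 26.7, 124.4]
ft_force: [-1.7, -7.0, -8.4]
finger_gap: 42.3
```

Run:
```python
from h import *
go(CH+29.3*a,Rtool(28))
```

```text
t 8.83 pos [545.4  38.6 135.5] J [ 17.5  10.4  97.7 -29.7  80.8  -6.2]
trans now-tool cm [-0.02  0.03  0.59] trans in target-tool cm [-0.03  0.03  0.59] rotvec deg [-0.35 -0.02 -2.  ] gap 42.3
F tool [-0.5 -2.7 10.7] T tool [0.12 0.1  0.73]
```

Lift is about 5.5 mm and the torque is falling. Now I open the gripper and retract.

Emit:
{"op": "step_arm", "data": {
  "plan": [
    {"grip":4.6,"tx":0,"ty":0,"tz":0,"ax":0,"ay":0,"az":0},
    {"grip":5.5,"tx":0,"ty":0,"tz":0,"ax":0,"ay":0,"az":0},
    {"grip":7,"tx":0,"ty":0,"tz":0,"ax":0,"ay":0,"az":0},
    {"grip":8.5,"tx":0,"ty":0,"tz":0,"ax":0,"ay":0,"az":0},
    {"grip":8.5,"tx":0,"ty":0,"tz":0,"ax":0,"ay":0,"az":0}
  ]
}}

```text
time: 9.25
tool_pos: [547.4, 40.0, 137.7]
tcp_rot: [-165.8, 26.8, 124.3]
ft_force: [-0.2, -0.9, -0.2]
finger_gap: 84.9
```

Emit:
{"op": "step_arm", "data": {
  "plan": [
    {"grip":8.5,"tx":0,"ty":0,"tz":-1,"ax":0,"ay":0,"az":0},
    {"grip":8.5,"tx":0,"ty":0,"tz":-1.5,"ax":0,"ay":0,"az":0},
    {"grip":8.5,"tx":0,"ty":0,"tz":-1.2,"ax":0,"ay":0,"az":0},
    {"grip":8.5,"tx":0,"ty":0,"tz":0,"ax":0,"ay":0,"az":0},
    {"grip":8.5,"tx":0,"ty":0,"tz":0,"ax":0,"ay":0,"az":0},
    {"grip":8.5,"tx":0,"ty":0,"tz":0,"ax":0,"ay":0,"az":0}
  ]
}}

```text
time: 9.75
tool_pos: [545.4, 58.2, 169.0]
tcp_rot: [-165.7, 26.8, 124.4]
ft_force: [0.0, -1.2, -0.3]
finger_gap: 84.8
```

Run:
```python
from h import *
go(CH+69*a,Rtool(26))
from bench import snapshot
out=[]
for n,(u0,v0) in (("scene",(240,130)),("top",(200,150))):
    im=snapshot(n)[:,:,::-1]
    out.append(cv2.resize(im[v0:v0+120,u0:u0+80],None,fx=5,fy=5,interpolation=cv2.INTER_CUBIC))
cv2.imwrite("pics/both5.png",np.hstack(out))
for k in (96,65,60): print(k,((proj("scene",CH+k*a)-[240,130])*5).round(),((proj("top",CH+k*a)-[200,150])*5+[400,0]).round())
```

```text
t 9.75 pos [545.4  58.2 169. ] J [ 19.4   9.2  95.2 -29.2  84.6  -6.4]
trans now-tool cm [ 0.04 -0.13  0.51] trans in target-tool cm [ 0.04 -0.13  0.51] rotvec deg [-0.11  0.04 -0.03] gap 84.8
F tool [-0.8 -0.5  0.8] T tool [-0.08  0.28 -0.01]
96 [331. 332.] [655. 317.]
65 [306. 360.] [688. 318.]
60 [302. 364.] [693. 318.]
```

View pics/both5.png

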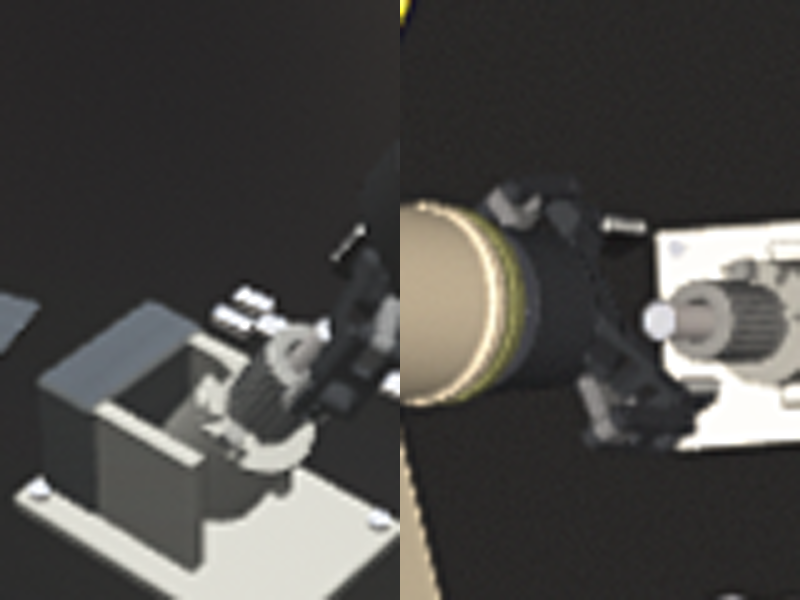

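Emit:
{"op": "step_arm", "data": {
  "plan": [
    {"grip":8.5,"tx":0.04,"ty":-0.13,"tz":0.4,"ax":0,"ay":0,"az":0},
    {"grip":6,"tx":0,"ty":0,"tz":0,"ax":0,"ay":0,"az":0},
    {"grip":4,"tx":0,"ty":0,"tz":0,"ax":0,"ay":0,"az":0},
    {"grip":2.5,"tx":0,"ty":0,"tz":0,"ax":0,"ay":0,"az":0},
    {"grip":1.5,"tx":0,"ty":0,"tz":0,"ax":0,"ay":0,"az":0},
    {"grip":1.5,"tx":0,"ty":0,"tz":0,"ax":0,"ay":0,"az":0},
    {"grip":1.5,"tx":0,"ty":0,"tz":0,"ax":0,"ay":0,"az":0},
    {"grip":1.5,"tx":0,"ty":0,"tz":0,"ax":0,"ay":0,"az":0}
  ],
  "newtons": 40
}}

```text
time: 10.52
tool_pos: [544.4, 55.9, 166.0]
tcp_rot: [-165.7, 26.8, 124.3]
ft_force: [-0.5, 0.3, 0.8]
finger_gap: 18.5
```

Run:
```python
from h import *
go(CH+69*a,Rtool(26))
```

```text
t 10.52 pos [544.4  55.9 166. ] J [ 19.2   9.1  95.7 -29.2  84.2  -6.4]
trans now-tool cm [ 0.02 -0.    0.13] trans in target-tool cm [ 0.02 -0.    0.13] rotvec deg [-0.1   0.05 -0.05] gap 18.5
F tool [ 0.1 -0.5 -0.8] T tool [-0.08  0.21  0.02]
```

Emit:
{"op": "step_arm", "data": {
  "plan": [
    {"grip":1.2,"tx":0,"ty":0,"tz":0,"ax":0,"ay":0,"az":0},
    {"grip":1.2,"tx":0,"ty":0,"tz":0,"ax":0,"ay":0,"az":0},
    {"grip":1.2,"tx":0,"ty":0,"tz":-0.4,"ax":0,"ay":0,"az":0},
    {"grip":1.2,"tx":0,"ty":0,"tz":-0.4,"ax":0,"ay":0,"az":0},
    {"grip":1.2,"tx":0,"ty":0,"tz":-0.6,"ax":0,"ay":0,"az":0},
    {"grip":1.2,"tx":0,"ty":0,"tz":-0.6,"ax":0,"ay":0,"az":0},
    {"grip":1.2,"tx":0,"ty":0,"tz":0,"ax":0,"ay":0,"az":0},
    {"grip":1.2,"tx":0,"ty":0,"tz":0,"ax":0,"ay":0,"az":0}
  ],
  "newtons": 80
}}

```text
time: 11.18
tool_pos: [543.7, 66.3, 183.7]
tcp_rot: [-165.8, 26.8, 124.3]
ft_force: [0.7, 0.2, -2.1]
finger_gap: 17.6
```

Run:
```python
from h import *
go(CH+90*a,Rtool(26))
from bench import snapshot
out=[]
for n,(u0,v0) in (("scene",(240,130)),("top",(200,150))):
    im=snapshot(n)[:,:,::-1]
    out.append(cv2.resize(im[v0:v0+120,u0:u0+80],None,fx=5,fy=5,interpolation=cv2.INTER_CUBIC))
cv2.imwrite("pics/both6.png",np.hstack(out))
```

```text
t 11.18 pos [543.7  66.3 183.7] J [ 20.2   8.7  94.2 -29.   86.3  -6.5]
trans now-tool cm [ 0.02 -0.03  0.09] trans in target-tool cm [ 0.02 -0.03  0.09] rotvec deg [-0.06  0.05 -0.06] gap 17.6
F tool [0.8 1.1 1.7] T tool [-0.18  0.22  0.  ]
```

View pics/both6.png

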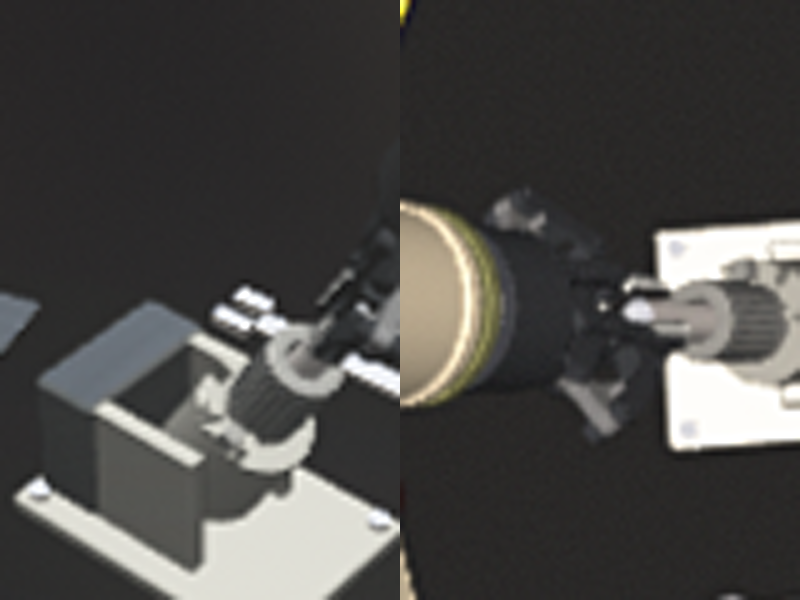

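Emit:
{"op": "step_arm", "data": {
  "plan": [
    {"grip":1.2,"tx":0,"ty":0,"tz":-1.5,"ax":0,"ay":0,"az":0},
    {"grip":1.2,"tx":0,"ty":0,"tz":-2,"ax":0,"ay":0,"az":0},
    {"grip":1.2,"tx":0,"ty":0,"tz":-2,"ax":0,"ay":0,"az":0},
    {"grip":1.2,"tx":0,"ty":0,"tz":-2,"ax":0,"ay":0,"az":0},
    {"grip":1.2,"tx":0,"ty":0,"tz":-2,"ax":0,"ay":0,"az":0},
    {"grip":1.2,"tx":0,"ty":0,"tz":-2,"ax":0,"ay":0,"az":0},
    {"grip":1.2,"tx":0,"ty":0,"tz":-2,"ax":0,"ay":0,"az":0},
    {"grip":1.2,"tx":0,"ty":0,"tz":0,"ax":0,"ay":0,"az":0}
  ]
}}

```text
time: 11.95
tool_pos: [538.8, 135.1, 303.5]
tcp_rot: [-166.1, 26.8, 124.3]
ft_force: [0.6, 0.5, -0.1]
finger_gap: 17.5
```

Run:
```python
from h import *
TA=np.array([544.8,-261.2,0])
# vertical target: minimal rotation from now
s=sense();R=Rnow(s);z=R[:,2];v=np.cross(z,[0,0,-1.]);ang=np.arcsin(np.linalg.norm(v))
Rv=Ro.from_rotvec(v/np.linalg.norm(v)*ang).as_matrix()@R
go(TA+[0,0,260],Rv)
from bench import snapshot
for n in ("scene","top"):
    cv2.imwrite(f"pics/{n}7.png",snapshot(n)[:,:,::-1])
```

```text
t 11.95 pos [538.8 135.1 303.5] J [ 26.4   8.5  81.7 -28.3 100.1  -7. ]
trans now-tool cm [-27.57 -16.64  23.51] trans in target-tool cm [-34.3  -19.86   4.35] rotvec deg [-12.91  27.05   0.  ] gap 17.5
F tool [ 0.2  0.8 -0.2] T tool [-0.26  0.36 -0.  ]
```

View pics/scene7.png

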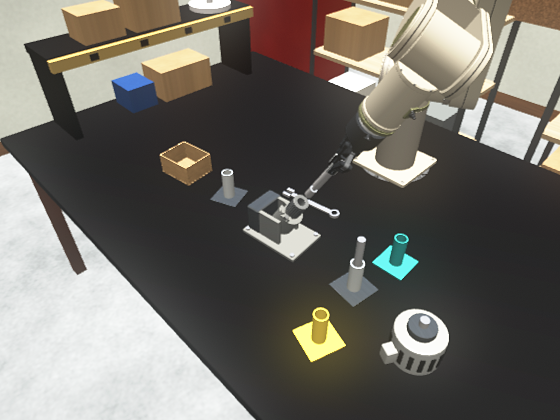

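Emit:
{"op": "step_arm", "data": {
  "plan": [
    {"grip":1.2,"tx":0,"ty":0,"tz":0,"ax":-2.6,"ay":5.4,"az":0},
    {"grip":1.2,"tx":0,"ty":0,"tz":0,"ax":-2.6,"ay":5.4,"az":0},
    {"grip":1.2,"tx":0,"ty":0,"tz":0,"ax":-2.6,"ay":5.4,"az":0},
    {"grip":1.2,"tx":0,"ty":0,"tz":0,"ax":-2.6,"ay":5.4,"az":0},
    {"grip":1.2,"tx":0,"ty":0,"tz":0,"ax":-2.6,"ay":5.4,"az":0},
    {"grip":1.2,"tx":0,"ty":0,"tz":-3,"ax":0,"ay":0,"az":0},
    {"grip":1.2,"tx":0,"ty":0,"tz":-3,"ax":0,"ay":0,"az":0},
    {"grip":1.2,"tx":0,"ty":0,"tz":0,"ax":0,"ay":0,"az":0}
  ]
}}

```text
time: 12.72
tool_pos: [539.2, 131.8, 364.5]
tcp_rot: [179.9, 0.2, 120.7]
ft_force: [1.0, 0.2, 0.1]
finger_gap: 17.7
```

Emit:
{"op": "step_arm", "data": {
  "plan": [
    {"grip":1.2,"tx":-1.5,"ty":-0.87,"tz":0,"ax":0,"ay":0,"az":0},
    {"grip":1.2,"tx":-2.6,"ty":-1.5,"tz":0,"ax":0,"ay":0,"az":0},
    {"grip":1.2,"tx":-3,"ty":-1.74,"tz":0,"ax":0,"ay":0,"az":0},
    {"grip":1.2,"tx":-3,"ty":-1.74,"tz":0,"ax":0,"ay":0,"az":0},
    {"grip":1.2,"tx":-3,"ty":-1.74,"tz":0,"ax":0,"ay":0,"az":0},
    {"grip":1.2,"tx":-3,"ty":-1.74,"tz":0,"ax":0,"ay":0,"az":0},
    {"grip":1.2,"tx":-3,"ty":-1.74,"tz":0,"ax":0,"ay":0,"az":0},
    {"grip":1.2,"tx":-3,"ty":-1.74,"tz":0,"ax":0,"ay":0,"az":0}
  ]
}}

```text
time: 13.38
tool_pos: [540.4, -124.1, 358.2]
tcp_rot: [-179.6, -0.1, 120.8]
ft_force: [1.5, 0.9, -1.4]
finger_gap: 17.5
```

```bash
cat > v.py <<'E'
from h import *
TA=np.array([544.8,-261.2,0])
def vert(zz):
    s=sense();R=Rnow(s);z=R[:,2];v=np.cross(z,[0,0,-1.]);n=np.linalg.norm(v)
    Rv=(Ro.from_rotvec(v/n*np.arcsin(n)).as_matrix() if n>1e-6 else np.eye(3))@R
    go(TA+[0,0,zz],Rv)
E
python3 -c "
from v import *
vert(260)"
```

```text
t 13.38 pos [ 540.4 -124.1  358.2] J [-18.1  -0.3  80.2  -0.2 100.3 -49. ]
trans now-tool cm [-12.01  -6.58   9.84] trans in target-tool cm [-12.    -6.64   9.82] rotvec deg [-0.35 -0.08 -0.  ] gap 17.5
F tool [0.  1.8 1.3] T tool [ 0.02 -0.05 -0.01]
```

Emit:
{"op": "step_arm", "data": {
  "plan": [
    {"grip":1.2,"tx":-3,"ty":-1.6,"tz":0,"ax":0,"ay":0,"az":0},
    {"grip":1.2,"tx":-3,"ty":-1.6,"tz":0,"ax":0,"ay":0,"az":0},
    {"grip":1.2,"tx":-3,"ty":-1.6,"tz":0,"ax":0,"ay":0,"az":0},
    {"grip":1.2,"tx":-2,"ty":-1.1,"tz":0,"ax":0,"ay":0,"az":0},
    {"grip":1.2,"tx":-0.8,"ty":-0.4,"tz":0,"ax":0,"ay":0,"az":0},
    {"grip":1.2,"tx":0,"ty":0,"tz":0,"ax":0,"ay":0,"az":0},
    {"grip":1.2,"tx":0,"ty":0,"tz":0,"ax":0,"ay":0,"az":0},
    {"grip":1.2,"tx":0,"ty":0,"tz":0,"ax":0,"ay":0,"az":0}
  ]
}}

```text
time: 14.05
tool_pos: [547.8, -254.4, 360.2]
tcp_rot: [-179.8, -0.0, 120.9]
ft_force: [0.5, 0.5, -1.3]
finger_gap: 17.7
```

Run:
```python
from v import *
vert(240)
from bench import snapshot
out=[]
for n,(u0,v0) in (("scene",(180,100)),("top",(320,150))):
    im=snapshot(n)[:,:,::-1]
    cv2.imwrite(f"pics/{n}8.png",im)
    out.append(cv2.resize(im[v0:v0+120,u0:u0+80],None,fx=5,fy=5,interpolation=cv2.INTER_CUBIC))
cv2.imwrite("pics/both8.png",np.hstack(out))
p=sense()['tool_pos']
for d in (0,-124): print(((proj("scene",p+[0,0,d])-[180,100])*5).round(),((proj("top",p+[0,0,d])-[320,150])*5+[400,0]).round())
print(((proj("scene",TA+[0,0,95])-[180,100])*5).round())
```

```text
t 14.05 pos [ 547.8 -254.4  360.2] J [-29.7   7.4  72.   -0.2 100.7 -60.6]
trans now-tool cm [-0.44 -0.56 12.02] trans in target-tool cm [-0.43 -0.61 12.02] rotvec deg [-0.25 -0.05 -0.  ] gap 17.7
F tool [0.1 0.7 1.3] T tool [-0.03  0.01 -0.03]
[196. -37.] [785. 290.]
[215. 165.] [712. 311.]
[232. 360.]
```

View pics/both8.png

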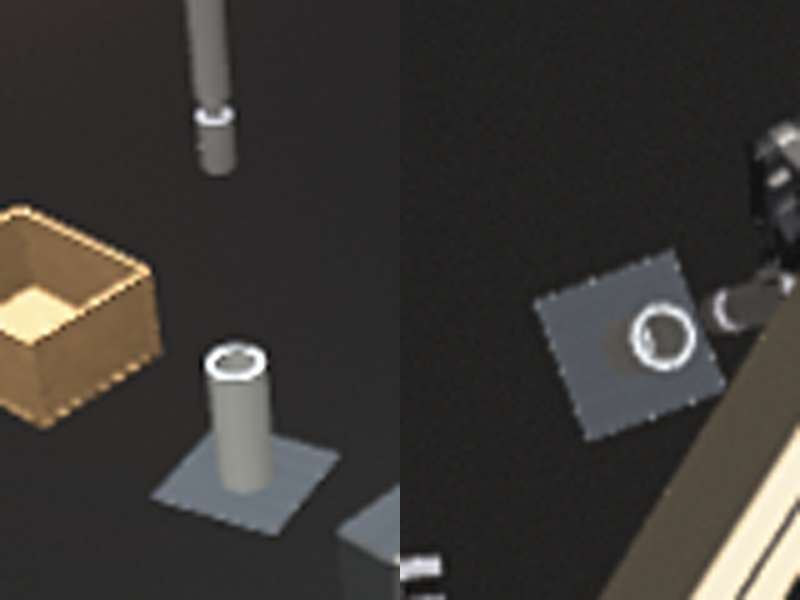

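Emit:
{"op": "step_arm", "data": {
  "plan": [
    {"grip":1.2,"tx":-0.43,"ty":-0.58,"tz":0,"ax":-0.2,"ay":0,"az":0},
    {"grip":1.2,"tx":0,"ty":0,"tz":3,"ax":0,"ay":0,"az":0},
    {"grip":1.2,"tx":0,"ty":0,"tz":3,"ax":0,"ay":0,"az":0},
    {"grip":1.2,"tx":0,"ty":0,"tz":3,"ax":0,"ay":0,"az":0},
    {"grip":1.2,"tx":0,"ty":0,"tz":2,"ax":0,"ay":0,"az":0},
    {"grip":1.2,"tx":0,"ty":0,"tz":0.8,"ax":0,"ay":0,"az":0},
    {"grip":1.2,"tx":0,"ty":0,"tz":0,"ax":0,"ay":0,"az":0},
    {"grip":1.2,"tx":0,"ty":0,"tz":0,"ax":0,"ay":0,"az":0}
  ]
}}

```text
time: 14.82
tool_pos: [545.3, -262.3, 243.9]
tcp_rot: [-180.0, 0.1, 120.9]
ft_force: [0.3, 0.0, -1.7]
finger_gap: 17.6
```

Emit:
{"op": "step_arm", "data": {
  "plan": [
    {"grip":1.2,"tx":0,"ty":0,"tz":0,"ax":0,"ay":0,"az":0},
    {"grip":1.2,"tx":0,"ty":0,"tz":0,"ax":0,"ay":0,"az":0}
  ]
}}

```text
time: 14.98
tool_pos: [546.1, -263.0, 245.5]
tcp_rot: [179.9, 0.2, 120.9]
ft_force: [-0.3, 0.2, -2.2]
finger_gap: 17.6
```

Run:
```python
from v import *
vert(130)
from bench import snapshot
out=[]
for n,(u0,v0) in (("scene",(180,100)),("top",(320,150))):
    im=snapshot(n)[:,:,::-1]
    out.append(cv2.resize(im[v0:v0+120,u0:u0+80],None,fx=5,fy=5,interpolation=cv2.INTER_CUBIC))
cv2.imwrite("pics/both9.png",np.hstack(out))
```

```text
t 14.98 pos [ 546.1 -263.   245.5] J [-30.5   7.9  83.4  -0.   88.5 -61.4]
trans now-tool cm [ 0.26 -0.04 11.55] trans in target-tool cm [ 0.22 -0.02 11.55] rotvec deg [ 0.07  0.22 -0.  ] gap 17.6
F tool [ 0.3 -0.1  2.2] T tool [-0.03 -0.01 -0.02]
```

View pics/both9.png

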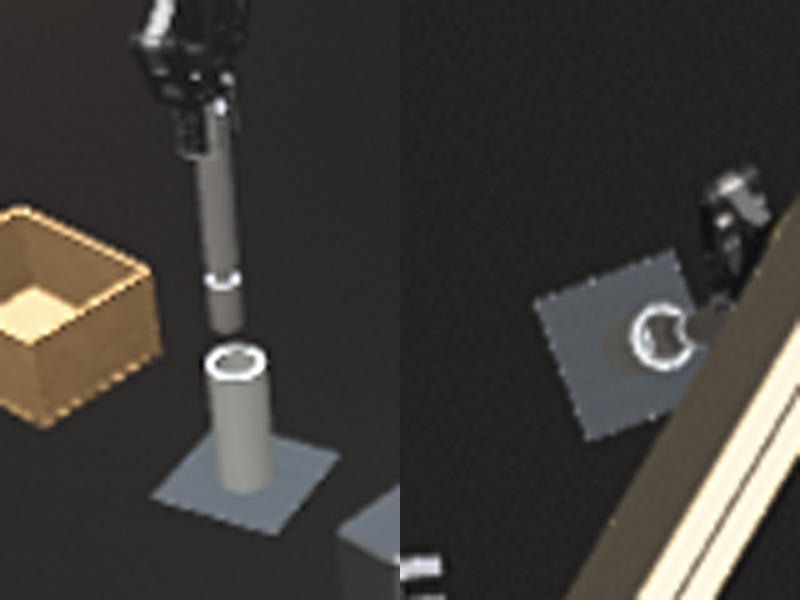

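Emit:
{"op": "step_arm", "data": {
  "plan": [
    {"grip":1.2,"tx":0.33,"ty":-0.04,"tz":0,"ax":0,"ay":0.2,"az":0},
    {"grip":1.2,"tx":0,"ty":0,"tz":0.8,"ax":0,"ay":0,"az":0},
    {"grip":1.2,"tx":0,"ty":0,"tz":0.7,"ax":0,"ay":0,"az":0},
    {"grip":1.2,"tx":0,"ty":0,"tz":0,"ax":0,"ay":0,"az":0},
    {"grip":1.2,"tx":0,"ty":0,"tz":0,"ax":0,"ay":0,"az":0},
    {"grip":1.2,"tx":0,"ty":0,"tz":0,"ax":0,"ay":0,"az":0}
  ]
}}

```text
time: 15.58
tool_pos: [542.8, -259.6, 227.5]
tcp_rot: [-179.9, -0.2, 120.9]
ft_force: [-0.3, 0.2, -1.5]
finger_gap: 17.8
```

Run:
```python
from v import *
vert(130)
from bench import snapshot
out=[]
for n,(u0,v0) in (("scene",(205,130)),("top",(430-80,190-30))):
    im=snapshot(n)[:,:,::-1]
    out.append(cv2.resize(im[v0:v0+60,u0:u0+40],None,fx=10,fy=10,interpolation=cv2.INTER_CUBIC))
cv2.imwrite("pics/both10.png",np.hstack(out))
p=sense()['tool_pos']
print(((proj("scene",p+[0,0,-124])-[205,130])*10).round(),((proj("scene",TA+[0,0,95])-[205,130])*10).round(),((proj("top",p+[0,0,-124])-[350,160])*10).round())
```

```text
t 15.58 pos [ 542.8 -259.6  227.5] J [-30.5   8.   85.1   0.1  87.1 -61.4]
trans now-tool cm [-0.27  0.1   9.74] trans in target-tool cm [-0.24  0.09  9.75] rotvec deg [-0.06 -0.21  0.  ] gap 17.8
F tool [ 0.3 -0.1  1.5] T tool [ 0.03 -0.01 -0.  ]
[219. 396.] [214. 420.] [222. 574.]
```

View pics/both10.png

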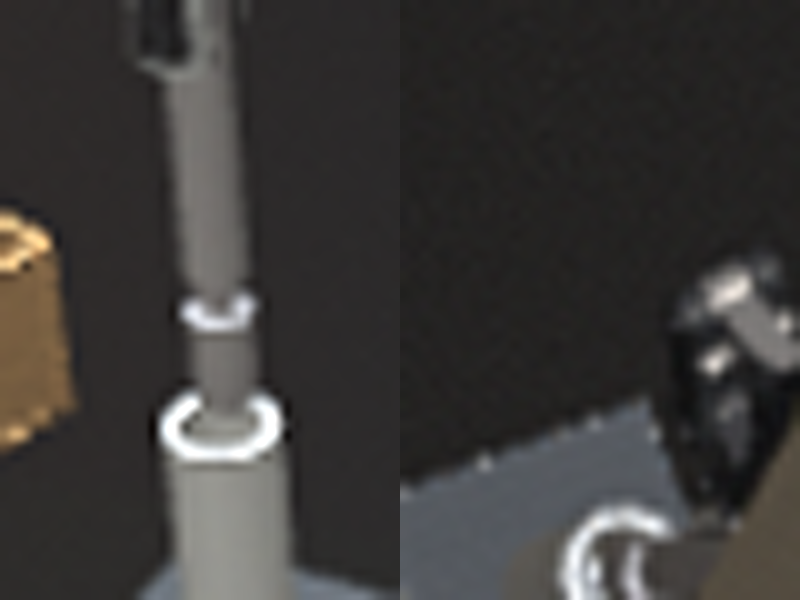

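Emit:
{"op": "step_arm", "data": {
  "plan": [
    {"grip":1.2,"tx":-0.13,"ty":0.05,"tz":0.5,"ax":0,"ay":-0.2,"az":0},
    {"grip":1.2,"tx":0,"ty":0,"tz":0.7,"ax":0,"ay":0,"az":0},
    {"grip":1.2,"tx":0,"ty":0,"tz":0.7,"ax":0,"ay":0,"az":0},
    {"grip":1.2,"tx":0,"ty":0,"tz":0.7,"ax":0,"ay":0,"az":0},
    {"grip":1.2,"tx":0,"ty":0,"tz":0.4,"ax":0,"ay":0,"az":0},
    {"grip":1.2,"tx":0,"ty":0,"tz":0,"ax":0,"ay":0,"az":0},
    {"grip":1.2,"tx":0,"ty":0,"tz":0,"ax":0,"ay":0,"az":0},
    {"grip":1.2,"tx":0,"ty":0,"tz":0,"ax":0,"ay":0,"az":0}
  ]
}}

```text
time: 16.35
tool_pos: [544.2, -260.7, 198.1]
tcp_rot: [-180.0, 0.0, 120.9]
ft_force: [-0.7, 0.1, -2.2]
finger_gap: 17.6
```

Run:
```python
from v import *
vert(130)
```

```text
t 16.35 pos [ 544.2 -260.7  198.1] J [-30.4   8.9  87.1  -0.   83.9 -61.3]
trans now-tool cm [-0.07  0.03  6.81] trans in target-tool cm [-0.08  0.02  6.81] rotvec deg [-0.02  0.04 -0.  ] gap 17.6
F tool [ 0.4 -0.6  2.2] T tool [ 0.02  0.03 -0.01]
```

Emit:
{"op": "step_arm", "data": {
  "plan": [
    {"grip":1.2,"tx":0,"ty":0,"tz":1,"ax":0,"ay":0,"az":0},
    {"grip":1.2,"tx":0,"ty":0,"tz":1.4,"ax":0,"ay":0,"az":0},
    {"grip":1.2,"tx":0,"ty":0,"tz":1.4,"ax":0,"ay":0,"az":0},
    {"grip":1.2,"tx":0,"ty":0,"tz":1.2,"ax":0,"ay":0,"az":0},
    {"grip":1.2,"tx":0,"ty":0,"tz":0.8,"ax":0,"ay":0,"az":0},
    {"grip":1.2,"tx":0,"ty":0,"tz":0.4,"ax":0,"ay":0,"az":0},
    {"grip":1.2,"tx":0,"ty":0,"tz":0,"ax":0,"ay":0,"az":0},
    {"grip":1.2,"tx":0,"ty":0,"tz":0,"ax":0,"ay":0,"az":0}
  ]
}}

```text
time: 17.02
tool_pos: [544.0, -260.6, 135.7]
tcp_rot: [-180.0, 0.0, 120.9]
ft_force: [0.2, 0.0, -1.0]
finger_gap: 17.5
```

Emit:
{"op": "step_arm", "data": {
  "plan": [
    {"grip":1.2,"tx":0,"ty":0,"tz":0.1,"ax":0,"ay":0,"az":0},
    {"grip":1.2,"tx":0,"ty":0,"tz":0.1,"ax":0,"ay":0,"az":0},
    {"grip":1.2,"tx":0,"ty":0,"tz":0,"ax":0,"ay":0,"az":0}
  ]
}}

```text
time: 17.27
tool_pos: [544.4, -260.8, 134.4]
tcp_rot: [-180.0, 0.1, 120.9]
ft_force: [0.0, -0.5, -2.5]
finger_gap: 17.6
```

Run:
```python
from v import *
vert(130)
from bench import snapshot
im=snapshot("scene")[:,:,::-1][90:210,160:300]
cv2.imwrite("pics/s11.png",cv2.resize(im,None,fx=5,fy=5,interpolation=cv2.INTER_CUBIC))
```

```text
t 17.27 pos [ 544.4 -260.8  134.4] J [-30.4  11.6  90.9  -0.   77.4 -61.3]
trans now-tool cm [-0.06  0.01  0.44] trans in target-tool cm [-0.06  0.01  0.44] rotvec deg [-0.01  0.08  0.  ] gap 17.6
F tool [-0.4 -0.2  2.5] T tool [-0.05 -0.02 -0.02]
```

View pics/s11.png

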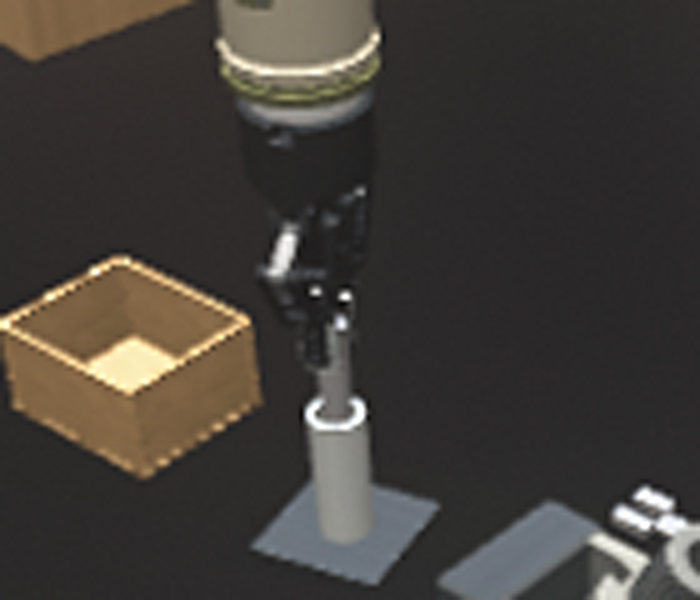

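The scene crop shows the shaft deep in the empty tube, its mouth at about (335,412), with the fingers above the mouth. I lower it gently until the floor is felt, expected 2–4 mm further down.

Emit:
{"op": "step_arm", "data": {
  "plan": [
    {"grip":1.2,"tx":0,"ty":0,"tz":0.1,"ax":0,"ay":0,"az":0},
    {"grip":1.2,"tx":0,"ty":0,"tz":0.1,"ax":0,"ay":0,"az":0},
    {"grip":1.2,"tx":0,"ty":0,"tz":0.1,"ax":0,"ay":0,"az":0},
    {"grip":1.2,"tx":0,"ty":0,"tz":0,"ax":0,"ay":0,"az":0},
    {"grip":1.2,"tx":0,"ty":0,"tz":0,"ax":0,"ay":0,"az":0}
  ]
}}

```text
time: 17.73
tool_pos: [544.0, -260.6, 130.7]
tcp_rot: [-180.0, 0.0, 120.9]
ft_force: [0.4, 0.2, -1.4]
finger_gap: 17.8
```

Emit:
{"op": "step_arm", "data": {
  "plan": [
    {"grip":1.2,"tx":0,"ty":0,"tz":0.1,"ax":0,"ay":0,"az":0},
    {"grip":1.2,"tx":0,"ty":0,"tz":0,"ax":0,"ay":0,"az":0},
    {"grip":1.2,"tx":0,"ty":0,"tz":0,"ax":0,"ay":0,"az":0}
  ]
}}

```text
time: 17.98
tool_pos: [544.4, -260.9, 130.5]
tcp_rot: [-180.0, 0.1, 120.9]
ft_force: [-0.1, -1.0, 3.2]
finger_gap: 17.4
```

Emit:
{"op": "step_arm", "data": {
  "plan": [
    {"grip":1.2,"tx":0,"ty":0,"tz":0.1,"ax":0,"ay":0,"az":0},
    {"grip":1.2,"tx":0,"ty":0,"tz":0,"ax":0,"ay":0,"az":0},
    {"grip":1.2,"tx":0,"ty":0,"tz":0,"ax":0,"ay":0,"az":0}
  ]
}}

```text
time: 18.23
tool_pos: [544.8, -261.2, 130.4]
tcp_rot: [180.0, 0.1, 120.9]
ft_force: [-1.0, -0.2, 7.7]
finger_gap: 17.7
```

Emit:
{"op": "step_arm", "data": {
  "plan": [
    {"grip":1.8,"tx":0,"ty":0,"tz":-0.1,"ax":0,"ay":0,"az":0},
    {"grip":2.6,"tx":0,"ty":0,"tz":0,"ax":0,"ay":0,"az":0},
    {"grip":4,"tx":0,"ty":0,"tz":0,"ax":0,"ay":0,"az":0},
    {"grip":6,"tx":0,"ty":0,"tz":0,"ax":0,"ay":0,"az":0},
    {"grip":7,"tx":0,"ty":0,"tz":0,"ax":0,"ay":0,"az":0},
    {"grip":7,"tx":0,"ty":0,"tz":0,"ax":0,"ay":0,"az":0}
  ]
}}

```text
time: 18.73
tool_pos: [543.9, -260.5, 129.6]
tcp_rot: [-180.0, 0.0, 120.9]
ft_force: [-0.3, 1.1, 0.2]
finger_gap: 69.8
```

Emit:
{"op": "step_arm", "data": {
  "plan": [
    {"grip":7,"tx":0,"ty":0,"tz":-1,"ax":0,"ay":0,"az":0},
    {"grip":7,"tx":0,"ty":0,"tz":-2,"ax":0,"ay":0,"az":0},
    {"grip":7,"tx":0,"ty":0,"tz":-3,"ax":0,"ay":0,"az":0},
    {"grip":7,"tx":0,"ty":0,"tz":-3,"ax":0,"ay":0,"az":0},
    {"grip":7,"tx":0,"ty":0,"tz":-3,"ax":0,"ay":0,"az":0},
    {"grip":7,"tx":0,"ty":0,"tz":-3,"ax":0,"ay":0,"az":0},
    {"grip":7,"tx":0,"ty":0,"tz":-2,"ax":0,"ay":0,"az":0},
    {"grip":7,"tx":0,"ty":0,"tz":0,"ax":0,"ay":0,"az":0}
  ]
}}

```text
time: 19.4
tool_pos: [546.0, -261.6, 307.5]
tcp_rot: [179.8, 0.5, 120.9]
ft_force: [0.8, 0.7, 1.8]
finger_gap: 70.0
```

Emit:
{"op": "step_arm", "data": {
  "plan": [
    {"grip":7,"tx":-3,"ty":-2,"tz":0,"ax":0,"ay":0,"az":0},
    {"grip":7,"tx":-3,"ty":-2,"tz":0,"ax":0,"ay":0,"az":0},
    {"grip":7,"tx":-3,"ty":-2,"tz":0,"ax":0,"ay":0,"az":0},
    {"grip":7,"tx":-3,"ty":-2,"tz":0,"ax":0,"ay":0,"az":0},
    {"grip":7,"tx":-3,"ty":-2,"tz":0,"ax":0,"ay":0,"az":0},
    {"grip":7,"tx":0,"ty":0,"tz":0,"ax":0,"ay":0,"az":0},
    {"grip":7,"tx":0,"ty":0,"tz":0,"ax":0,"ay":0,"az":0},
    {"grip":7,"tx":0,"ty":0,"tz":0,"ax":0,"ay":0,"az":0}
  ]
}}

```text
time: 20.07
tool_pos: [535.1, -440.4, 299.5]
tcp_rot: [-180.0, -0.0, 120.8]
ft_force: [0.6, -0.4, 0.5]
finger_gap: 70.1
```

Run:
```python
from v import *
from bench import snapshot
im=snapshot("scene")[:,:,::-1];tp=snapshot("top")[:,:,::-1]
cv2.imwrite("pics/scene12.png",im);cv2.imwrite("pics/top12.png",tp)
a1=cv2.resize(im[150:270,190:350],None,fx=5,fy=5,interpolation=cv2.INTER_CUBIC)
cv2.imwrite("pics/s12.png",a1)
t1=cv2.resize(tp[180:290,230:410],None,fx=4.4,fy=4.4,interpolation=cv2.INTER_CUBIC);cv2.imwrite("pics/t12.png",t1)
print(sense()['tool_pos'],sense()['ft_force'])
print("top of shaft expected scene",((proj("scene",[544.5,-261,156])-[190,150])*5).round(),"top",((proj("top",[544.5,-261,156])-[230,180])*4.4).round())
```

```text
[ 535.63270231 -439.51292681  300.42674286] [ 1.26625654  0.1398683  -0.53221017]
top of shaft expected scene [174.  27.] top [648. 157.]
```

View pics/s12.png

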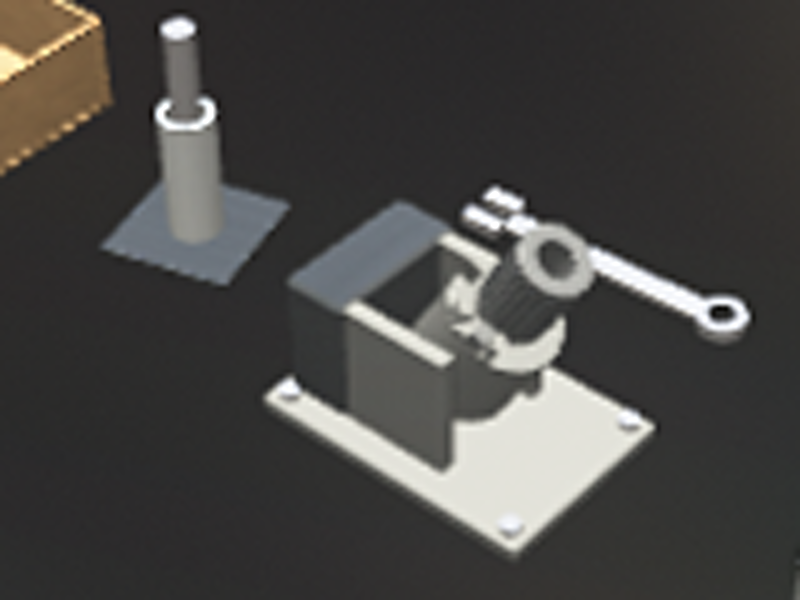

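View pics/top12.png

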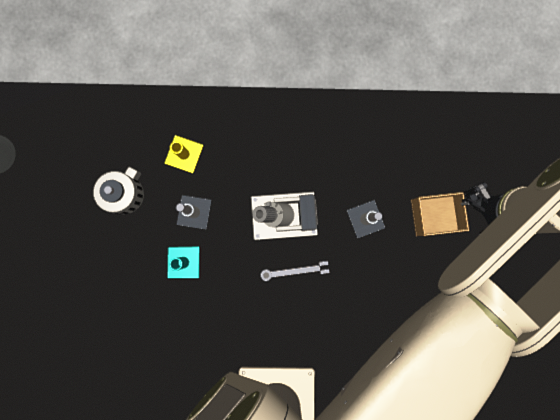

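View pics/t12.png

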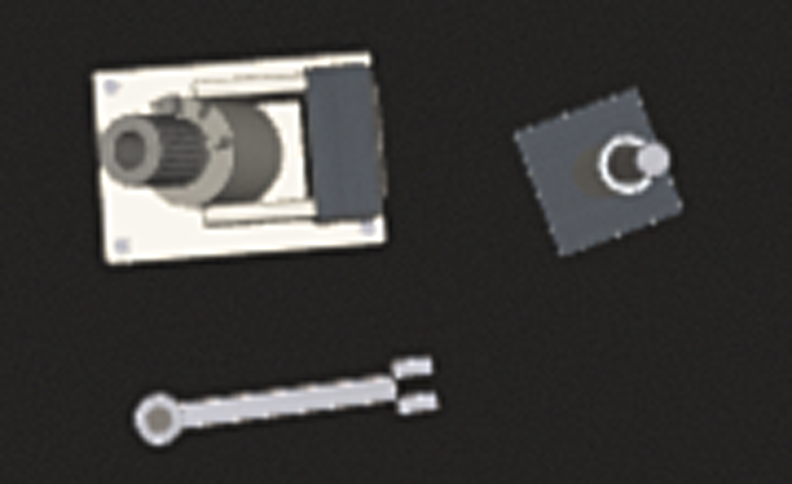

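Run:
```python
from v import *
z=lambda p:((p[0]+.5)/4.4-.5+230,(p[1]+.5)/4.4-.5+180)
s=lambda p:((p[0]+.5)/5-.5+190,(p[1]+.5)/5-.5+150)
p,e=tri(s((553,262)),z((131,150)));print(p,e,(p-CH)@a)
p,e=tri(s((178,28)),z((653,160)));print(p,e)
A=cv2.imread("pics/top0.png").astype(int);B=cv2.imread("pics/top12.png").astype(int)
d=np.abs(A-B).sum(2)>120; print("diff px spare/alternator",d[140:285,90:215].sum(),"carton",d[190:240,408:468].sum(),"wrench",d[255:285,255:335].sum())
import bench; print(sense()['time'])
bench.hand_in()
```

```text
[544.13511236  49.25952692 158.38637031] 0.8678077219272007 60.447867415053075
[ 543.27802395 -262.67984369  155.44432404] 1.972182335976641
diff px spare/alternator 708 carton 1444 wrench 465
20.1667
the job is handed in; nothing more can be done
```

Run:
```python
from h import *
# before vs after: shift of the collar's upper rim and of the ribs (saved pictures)
for n,(u0,v0,w,h) in (("scene",(284,190,28,36)),("top",(248,200,34,30))):
    A=cv2.imread(f"pics/{n}0.png",0);B=cv2.imread(f"pics/{n}12.png",0)
    out=[cv2.resize(cv2.normalize(i[v0:v0+h,u0:u0+w],None,0,255,cv2.NORM_MINMAX),None,fx=13,fy=13,interpolation=cv2.INTER_CUBIC)[:470,:395] for i in (A,B)]
    cv2.imwrite(f"pics/cmp_{n}.png",np.hstack(out))
    print(n,"expected px x13 shift for 5 mm",(13*(proj(n,CH+65*a)-proj(n,CH+60*a))).round(1))
for nm,(r0,r1,c0,c1) in {"spare":(190,235,170,215),"alt":(165,220,88,148),"carton":(190,240,408,460),"wrench":(255,285,255,335)}.items():
    A=cv2.imread("pics/top0.png",0)[r0:r1,c0:c1].astype(np.float32);B=cv2.imread("pics/top12.png",0)[r0:r1,c0:c1].astype(np.float32)
    print(nm,cv2.phaseCorrelate(A,B))
```

```text
the job is handed in; nothing more can be done
```

View pics/cmp_scene.png

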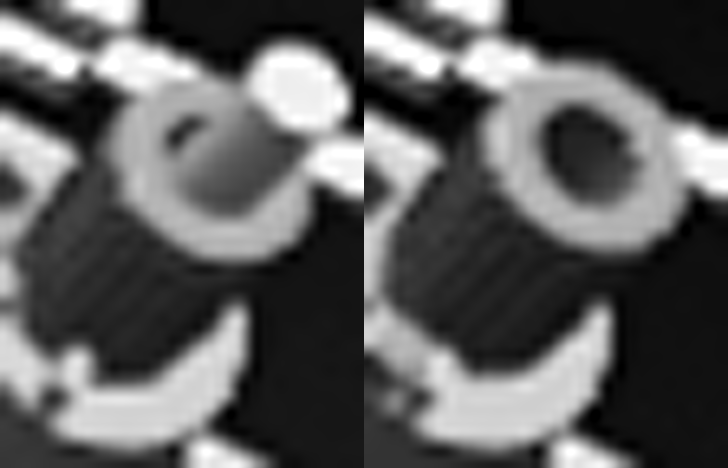

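I freed the shaft and stood it in the empty tube, then handed the job in at about 20.2 s with the gripper clear. The hand-in gave no verdict.

**Collar:** I lifted it to about 15–16 mm and turned it 63° anticlockwise until a torque of 1.8 N·m showed the stop. I then lowered it to about 5.5 mm and let go. Before-and-after pictures show its upper rim about 5 mm higher than at the start, and the lug has moved round. One check disagreed: triangulating the rim from hand-picked pixels gave a collar top at 60.4 mm, where latched should be 65 mm and home 60 mm. I trust the rim shift more, and the shaft drew out with almost no resistance.

**Shaft:** I drew it about 150 mm along its axis and set it down in the tube until the floor pushed back with about 8 N, then let go. Its free end triangulates to (543, -263, 155) mm. An upright shaft on the floor would have it at 156 mm above the tube's axis, so it stands on the floor and nearly vertical.

**Bystanders:** The spare shaft, alternator, carton and wrench look unmoved in the final top view, but I have no usable numeric check. My pixel comparison was spoiled by a change in picture brightness. It ran in the same script as the hand-in, so I saw its results and the collar figure only afterwards.

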